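Drive the gib-head taper key of a sprocket tight

ROBOT

A 6-joint arm with a two-finger parallel gripper is mounted at the origin on the work surface. World frame = base frame: x ahead of the robot, y to its left, z up, the work surface at z = 0. Lengths are in m, angles in rad, forces in N, time in s.
With the tool pointing down it reaches from about 0.3 to 0.775 m from the base axis. Payload 14.6 kg.
Tool frame: the origin (TCP) lies at the very end of the fingers, on their centre line; the grasp point (between the pads) lies 19 mm behind it; x points along the fingers, y is the direction in which the jaws open and shut, and the axes are right-handed (so a half turn about x gives the same grasp; the last joint's range is limited). The gripper opens to 94 mm and grips with 3 to 60 N. Pads are 16 mm wide; open, the fingers measure 119 mm over their backs; the gripper's body (75 mm by 177 mm) begins 78 mm behind the grasp point.
Start: joints at [1.255, 0.3, 1.521, -0, 1.321, -0.067], TCP at [0.135, 0.533, 0.205] pointing down, gripper open.
Joint ranges: [-3.03, 3.03], [-0.79, 2.21], [0.23, 2.52], [-1.04, 4.18], [0, 3.07], [-2.55, 2.55]. Speed limits (rad/s): [2.22, 2.22, 2.57, 3.14, 3.14, 3.14].

INTERFACE

Orientations are given as [roll, pitch, yaw] about the fixed x, y, z axes, in that order (R = Rz(yaw) Ry(pitch) Rx(roll)).
In Python, from station import ctrl, viewer, hand_in gives the robot as it stands. The module is installed in compiled form; this text tells all that it offers.
- The arm moves only by the tool play_rows, never from a script. Its argument "deltas" is a list that holds one entry, the list of rows, each a list of 7 numbers: the shift along the tool's x, y, z in mm, then the turn, a rotation vector about the tool's x, y, z in rad, then the finger opening in mm, from 0 to 94. In form: [[[dx, dy, dz, ax, ay, az, gripper], ...]]. A call has 1 to 10 rows; each row shifts and turns the commanded pose from where the row before left it, along the tool's axes as they then stand; what a row does not reach is not made up. A row lasts 1/10 s, in which the tool goes at most 50 mm and 8.59 degrees, less where a joint would pass 70% of its speed; a pose out of reach is approached as far as the arm can. A call with a gripper value outside its range is refused whole. The fingers move at their own pace and stop on an object; "grip_force" is the grip in N (left out, the last holds). Time passes only in rows, so rows that do not move let the fingers close. It gives the time, the measured TCP pose, the force and the opening at its end, in the units of the state.
- ctrl.get_obs(): the state, without advancing time (a new reading comes with each control period).
- viewer.camera(name): name is "scene" or "top"; returns a dict with "img" (420x560x3 uint8, red, green, blue), "fx", "fy", "cx", "cy" (pixels), "distortion" ([k1, k2, p1, p2, k3] as OpenCV has them; the pictures are not rectified), "rvec" (rotation vector, rad) and "tvec" (3), from world to camera coordinates, as OpenCV has them. Camera axes: x right, y down, z forward; pixel columns grow to the right and rows downward; lengths in m; the calibration is good to about 2 mm. A picture is of the moment at which its call begins. There is no depth.
- hand_in(): hands the job in, once; it reports no verdict.
The state is a dict: "time_s": time; "qpos": joint angles; "joint_vel": joint speeds; "tau": joint torques, N m; "ee_pos": TCP position; "eef_rot": TCP orientation; "force": force on the tool from outside, world axes, zero at the start; "moment": the same for the moment, N m; "grip_width": finger opening in m.
Only numpy, scipy, OpenCV 4.12 (cv2) and the standard library are available. Lean on these libraries where they do the work, as an engineer would, in place of code of your own. Each camera call takes 0.05 s, during which the arm holds its last target.

TASK

The sprocket on the conveyor's drive shaft still turns loose: fit its gib-head taper key. Lay the key in the groove on top of the shaft, thin end towards the sprocket, slide it under the hub until it is snug and let go, then tap its head with the soft-faced mallet until it sits tight, with taps just firm enough and not so hard that the hub is burst. Lay the mallet back down on the bench and leave the other things where they are.

Things in the scene. Friction and masses are not known exactly. Their poses are not given: they have to be found in the camera images.
- mouth (a point): Fixed; on the floor of the keyway groove cut along the top of the level 40 mm shaft (axis 100 mm up), at its middle, 114 mm above the bench, in the plane of the hub's face, where the groove runs in under the hub. x points along the shaft into the hub, the way the key is driven; z up. Behind it (-x) the groove stays open to the shaft's free end, 44 mm from the face; nothing else stands there.
- groove (a point): Fixed. Middle of the open groove's floor, 22 mm before the hub's face (x = -22 mm of mouth), same axes. The groove is 14 mm wide; its floor lies 14 mm above the shaft's axis and 5 mm below the shaft's surface at the groove's edges. A key let go before it is snug may tip off the shaft's end.
- sprocket: Fixed on the shaft: dark steel boss 68 mm across, 56 mm long, then a toothed plate 110 mm across, 10 mm thick. Origin on the bench straight below the hub's face, x into the hub. Keyway on top 14 mm wide; its roof falls 1 in 15 along x like the key's upper face and is about 9.5 mm over the groove's floor at the face. This play is 0.95 mm more or less from hub to hub and must be felt.
- key_head (a point): Loose gib-head taper key, steel, 110 g, flat on the bench. Centre of the head, a block 16 mm long (x), 12 mm wide, 24 mm tall, whose bottom is the key's underside. x points to the thin end, z up. Ahead of the head the shank: 90 mm long, 12 mm wide, 13 mm thick at the head, 7 mm at the tip, underside flat. Grip the head with fingertips 6 mm or more above the underside, to clear the shaft.
- key_tip (a point): Middle of the key's thin end, 98 mm ahead of key_head along x, 3.5 mm above the underside. It comes snug 23 to 53 mm past the hub's face; from there each millimetre needs some 3 N more, and the key wedges itself and stays. A few pushes or taps of 16 to 20 N leave it tight (pressing on the hub with over 11 N); 26 N and more (a press over 50 N) may burst the hub. Tight, 29 mm or more stays out.
- mallet_head (a point): Centre of the mallet's head, a block 36 mm (x) by 92 mm (y) by 32 mm (z), a white nylon face at each y end. Loose, about 0.3 kg, lying level on the bench, this point 16 mm above it. The handle leaves the head towards -x. Carried with this point about 127 mm above the bench, its face meets the key's head squarely; driven tight, the key's head still stands a little past the shaft's free end.
- mallet_neck (a point): Point on the axis of the mallet's flat-sided wooden handle, here 22 mm wide (y) and 28 mm tall, 42 mm from the head's centre towards -x: a good place to grip. The handle ends 241 mm from the head's centre, 28 mm wide and 32 mm tall.
- flat_key: Bystander, loose: a plain straight steel bar 70 x 14 x 9 mm without a head (a parallel key for another hub). Origin under its centre.
- collar: Bystander, loose: a dark steel shaft collar, 60 mm across, 16 mm tall. Origin under its centre.
- wrench: Bystander, loose: an open-ended wrench 210 mm long. Origin under its centre.
- oil: Bystander, loose: a clear oil bottle, 48 mm across, 120 mm tall. Origin under its centre.
- jar: Bystander, loose: a jar with a red lid, 70 mm across, 75 mm tall. Origin under its centre.
- set_bolt: Bystander, loose: a brass set bolt standing on its head, 19 mm across, 44 mm tall. Origin under its centre.
Things that resemble listed ones, but are neither listed nor needed, are in the scene too. Leave any brown look-alike of the part that bears key_head alone.

How it is judged:
By the outcome, as a careful person would: the job done as asked, in the order asked, and still so for the second after the job is handed in, with the robot touching nothing.
It also fails if it takes over 72 s, if anything falls off the work surface, if the arm or the gripper's body presses on something with over 40 N, if the wrist force passes 120 N, or if a joint passes its speed limit or range.

## Working session

There is one attempt and no reset: what is moved stays moved. The work goes in short steps, Python scripts to look and compute and a tool call to move; the robot and the scene stay as the last step left them, time stands still between calls to the robot, and variables do not carry over. Pictures are saved under pics/ and viewed, and the job is handed in when it is done.

Besides the shell and the picture viewer there is one more tool, called after "Emit:" as name([rows], argument=value, ...), one row to a line, values as JSON. play_rows: Moves the arm, as the interface text tells. Its arguments: {"type":"object","properties":{"deltas":{"type":"array","items":{"type":"array","items":{"type":"array","items":{"type":"number"}}}},"grip_force":{"type":"number"}},"required":["deltas"]}

```bash
mkdir -p pics; ls
cat > h.py <<'E'
import numpy as np, cv2
from station import ctrl, viewer, hand_in
def save(name,fn):
    c=viewer.camera(name); cv2.imwrite('pics/'+fn+'.png',c['img'][:,:,::-1]); 
    import pickle; pickle.dump(c,open('pics/'+fn+'.pkl','wb')); return c
def load(fn):
    import pickle; return pickle.load(open('pics/'+fn+'.pkl','rb'))
def K(c): return np.array([[c['fx'],0,c['cx']],[0,c['fy'],c['cy']],[0,0,1.]])
def ray(c,uv):
    p=cv2.undistortPoints(np.array([[uv]],float),K(c),np.array(c['distortion'],float)).ravel()
    R=cv2.Rodrigues(np.array(c['rvec'],float))[0]; t=np.array(c['tvec'],float).ravel()
    return -R.T@t, R.T@np.array([p[0],p[1],1.])
def atz(c,uv,z):
    o,d=ray(c,uv); return o+d*(z-o[2])/d[2]
def proj(c,P):
    return cv2.projectPoints(np.array(P,float).reshape(-1,3),np.array(c['rvec'],float),np.array(c['tvec'],float),K(c),np.array(c['distortion'],float))[0].reshape(-1,2)
def tri(c1,u1,c2,u2):
    o1,d1=ray(c1,u1);o2,d2=ray(c2,u2)
    s=np.linalg.lstsq(np.c_[d1,-d2],o2-o1,rcond=None)[0]
    a=o1+d1*s[0];b=o2+d2*s[1]; return (a+b)/2,np.linalg.norm(a-b)
def crop(fn,x0,y0,x1,y1,s,out):
    im=cv2.imread('pics/'+fn+'.png')[y0:y1,x0:x1]; cv2.imwrite('pics/'+out+'.png',cv2.resize(im,None,fx=s,fy=s,interpolation=cv2.INTER_CUBIC))
E
python3 - <<'E'
from h import *
for n in('scene','top'):
    c=save(n,n+'0'); o,d=ray(c,(280,210)); print(n,o,d,c['fx'],c['distortion'])
print(ctrl.get_obs())
E
```

```text
pics
scene [1.20833022 0.02328462 0.53095017] [-0.83729796 -0.16745669 -0.52048024] 414.8435147687824 [0.04048035 0.         0.         0.         0.        ]
top [ 0.3648376  -0.11018697  1.04034838] [ 0.1274127  -0.01224175 -0.99209569] 431.87445432442087 [-0.09134218  0.          0.          0.          0.        ]
{'time_s': 0.1, 'qpos': array([ 1.25537959e+00,  3.00406196e-01,  1.52153672e+00,  8.65283552e-07,
        1.32071855e+00, -6.66010926e-02]), 'joint_vel': array([ 0.00027498, -0.00246642, -0.00342946,  0.00078973, -0.00010582,
       -0.00075698]), 'tau': array([ 1.03960112e-03, -5.32647014e+01, -3.53279793e+01,  7.10196700e-02,
        2.35724525e-02, -7.41116310e-05]), 'ee_pos': array([0.1353669 , 0.53282508, 0.2049407 ]), 'eef_rot': array([-1.6381816 ,  1.56972751, -1.88699745]), 'force': array([-0.95327103, -0.62147911, -0.37228467]), 'moment': array([-0.05018038,  0.02879327,  0.02404794]), 'grip_width': 0.09385574159451829}
```

View pics/scene0.png

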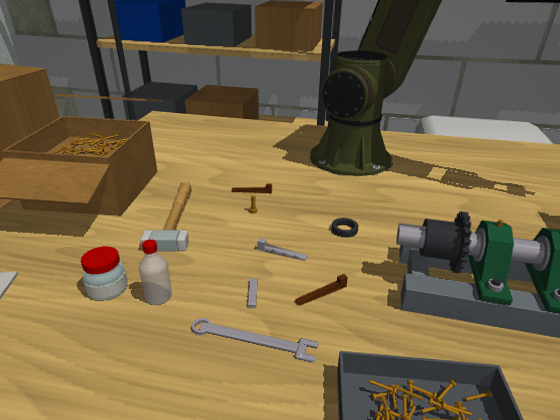

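View pics/top0.png

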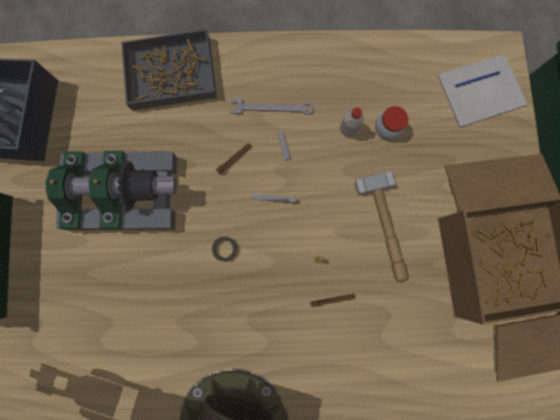

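Run:
```python
from h import *
crop('top0',40,140,190,240,5,'c1')
crop('top0',240,120,310,220,6,'c2')
crop('top0',345,160,415,290,4.5,'c3')
crop('scene0',390,200,500,300,6,'c4')
crop('scene0',240,230,320,310,7,'c5')
crop('scene0',130,175,200,260,7,'c6')
```

```text
(no output)
```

View pics/c1.png

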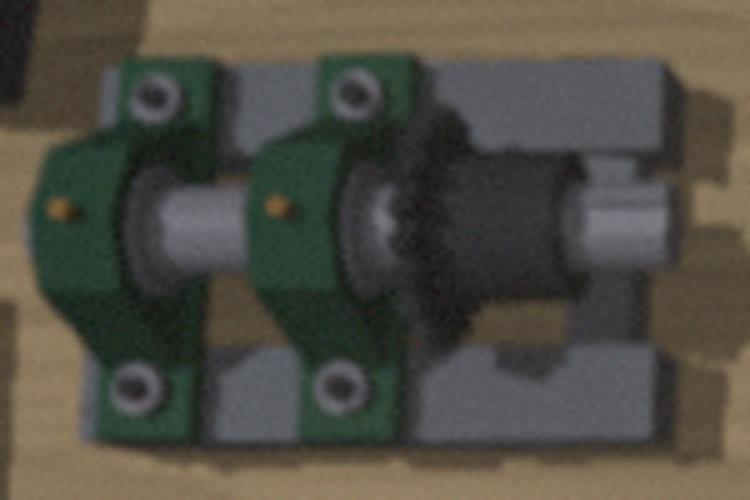

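View pics/c2.png

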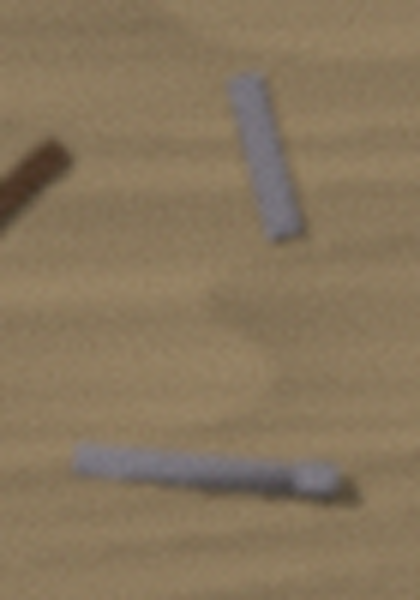

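View pics/c3.png

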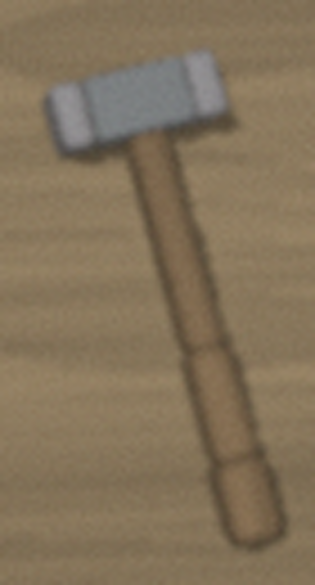

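View pics/c4.png

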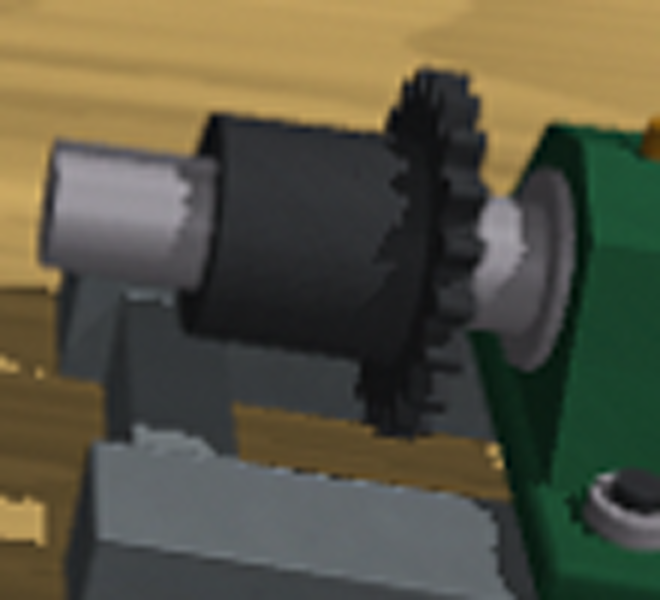

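View pics/c5.png

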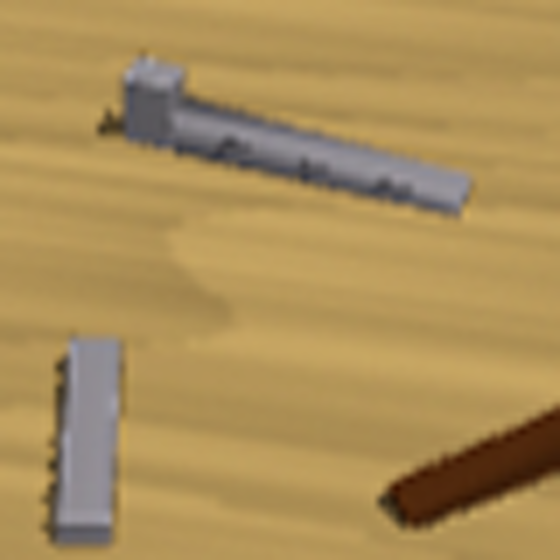

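View pics/c6.png

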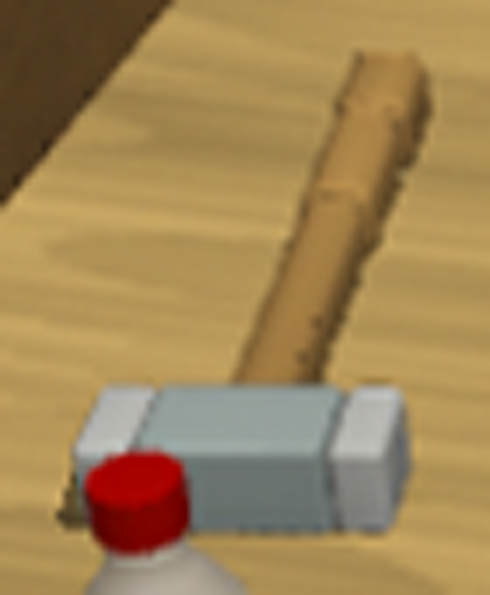

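```bash
cat > fit.py <<'E'
from h import *
from scipy.optimize import least_squares
ct=load('top0');cs=load('scene0')
def T(p,P):
    P=np.asarray(P,float)/1000; c,s=np.cos(p[2]),np.sin(p[2])
    return np.c_[p[0]+c*P[:,0]-s*P[:,1],p[1]+s*P[:,0]+c*P[:,1],P[:,2]]
def px(l,off,s): return (np.array(l,float)+.5)/s-.5+np.array(off)
def fit(M1,u1,M2,u2,p0):
    f=lambda p:np.r_[(proj(ct,T(p,M1))-u1).ravel(),(proj(cs,T(p,M2))-u2).ravel()]
    r=least_squares(f,p0,loss='soft_l1'); return r.x,f(r.x)
if __name__=='__main__':
    p,r=fit([(8,-6,24),(-8,-6,24),(-8,6,24),(8,6,24),(98,-6,7),(98,6,7)],px([(297,463),(340,463),(336,493),(294,490),(77,445),(75,474)],(240,120),6),
     [(-8,-6,24),(8,-6,24),(8,-6,0),(-8,-6,0),(-8,6,24),(8,6,24),(98,-6,0),(98,-6,7),(98,6,7)],px([(127,75),(178,84),(172,146),(123,130),(143,58),(187,68),(460,215),(457,197),(472,177)],(240,230),7),[.45,-.05,1.5])
    print('key',p,r.round(1))
    p,r=fit([(18,-46,32),(-18,-46,32),(18,46,32),(-18,46,32)],px([(207,52),(224,112),(52,90),(68,150)],(345,160),4.5),
     [(18,46,32),(-18,46,32),(18,46,0),(-18,-46,32),(18,-46,32)],px([(391,458),(403,390),(385,530),(105,387),(78,457)],(130,175),7),[.45,-.25,0.1])
    print('mallet',p,r.round(1)); h=T(p,[(-241,0,16)]);print(proj(ct,h),px([(253,545)],(345,160),4.5))
    a=np.linspace(0,2*np.pi,181)
    def circ(c,p,x,r):
        return proj(c,T(p,np.c_[x+0*a,r*np.cos(a),100+r*np.sin(a)]))
    t=lambda v,ax,off,s:(v+.5)/s-.5+off[ax]
    O=[(ct,-44,20,1,'min',t(183,1,(40,140),5)),(ct,-44,20,1,'max',t(266,1,(40,140),5)),(ct,-44,20,0,'max',t(676,0,(40,140),5)),
       (ct,0,34,1,'min',t(150,1,(40,140),5)),(ct,0,34,1,'max',t(297,1,(40,140),5)),(ct,0,34,0,'max',t(588,0,(40,140),5)),
       (cs,-44,20,0,'min',t(40,0,(390,200),6)),(cs,-44,20,1,'min',t(138,1,(390,200),6)),(cs,-44,20,1,'max',t(265,1,(390,200),6)),
       (cs,0,34,0,'min',t(183,0,(390,200),6)),(cs,0,34,1,'min',t(112,1,(390,200),6)),(cs,0,34,1,'max',t(337,1,(390,200),6))]
    f=lambda p:np.array([getattr(circ(c,p,x,r)[:,ax],m)()-v for c,x,r,ax,m,v in O])
    r=least_squares(f,[.5,.2,1.57],diff_step=1e-4,loss='soft_l1'); p=r.x; print('hub',p,f(p).round(1))
    for fn,c in(('top0',ct),('scene0',cs)):
        im=cv2.resize(cv2.imread('pics/%s.png'%fn),None,fx=6,fy=6,interpolation=cv2.INTER_CUBIC)
        L=[T(p,[(-44,y,119),(0,y,119)]) for y in(-7,7)]
        for l in L: cv2.line(im,*[tuple(int(v) for v in (q+.5)*6-.5) for q in proj(c,l)],(0,255,0),1)
        for x,rr in((-44,20),(0,34),(66,55)): cv2.polylines(im,[((circ(c,p,x,rr)+.5)*6-.5).astype(int)],True,(0,0,255),1)
        im=im[840:1320,270:1070] if fn=='top0' else im[1200:1800,2340:3060]
        cv2.imwrite('pics/o_%s.png'%fn,im)
E
python3 fit.py
```

```text
key [ 0.51927117 -0.15253332  1.43634568] [ 0.1  0.1 -0.4  0.8 -0.3  0.8  0.   0.6 -0.4  0.3 -0.6  0.3 -0.7  0.3
 -0.9  0.6  0.   1.   0.   1.7 -0.8 -0.4 -0.  -0.2 -0.2  0.7  0.4  0.5
 -0.1 -0. ]
mallet [ 0.55648505 -0.35228396  0.22184367] [ 0.6 -1.2  1.1 -0.3 -1.4 -0.5 -0.8  0.6 -0.5 -0.8  0.9 -0.9  1.9  1.4
 -0.3 -0.7 -1.2 -0.8]
[[401.55970588 280.19978793]] [[400.83333333 280.72222222]]
hub [0.54876103 0.15739414 1.53700408] [-0.   1.4  0.7  0.2  1.3  0.8  0.6  0.7  1.1  0.1  0.9  0.7]
```

View pics/o_top0.png

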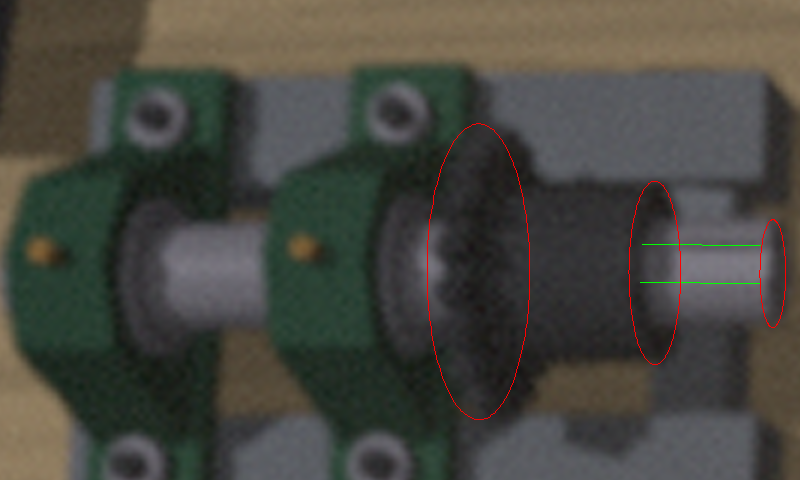

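View pics/o_scene0.png

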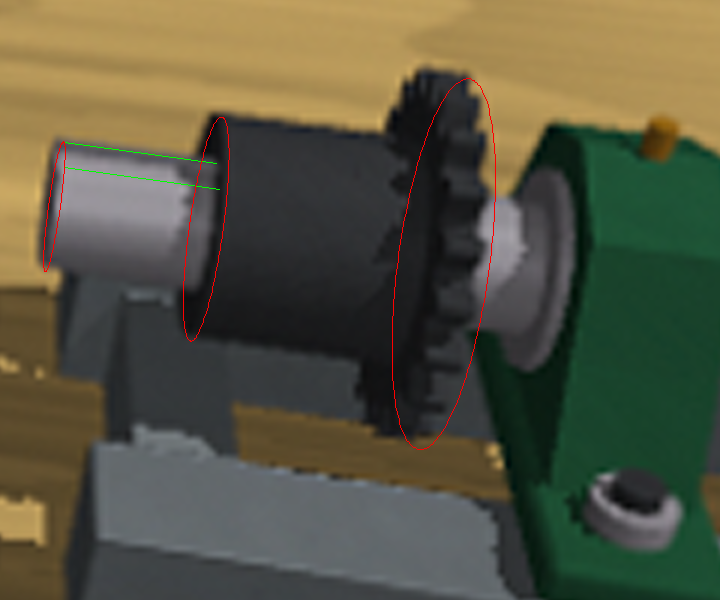

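```bash
cat >> h.py <<'E'
from scipy.spatial.transform import Rotation as Ro
def state():
    o=ctrl.get_obs(); return np.array(o['ee_pos']),Ro.from_euler('xyz',o['eef_rot']),o
def plan(target,ydir):
    """delta in tool frame to target pos with tool x down, tool y along angle ydir (world)"""
    p,R,o=state()
    y=np.array([np.cos(ydir),np.sin(ydir),0]);x=np.array([0,0,-1.]);z=np.cross(x,y)
    Rt=Ro.from_matrix(np.c_[x,y,z])
    print('t',o['time_s'],'pos',(p*1000).round(1),'F',np.round(o['force'],1),'grip',round(o['grip_width']*1000,1))
    print(' tool axes\n',R.as_matrix().round(3))
    print(' shift mm',(R.inv().apply(np.array(target)-p)*1000).round(1),'rotvec',(R.inv()*Rt).as_rotvec().round(4))
E
python3 - <<'E'
from h import *
# key: x dir 1.436 ; tool y along 1.436-pi/2 or + 
for yd in (1.4363-np.pi/2,1.4363+np.pi/2): plan([.5193,-.1525,.12],yd)
E
```

```text
t 0.1 pos [135.4 532.8 204.9] F [-1.  -0.6 -0.4] grip 93.9
 tool axes
 [[-0.     0.246  0.969]
 [-0.001  0.969 -0.246]
 [-1.    -0.001 -0.   ]]
 shift mm [  85.5 -569.6  540.9] rotvec [1.4565e+00 7.0000e-04 9.0000e-04]
t 0.1 pos [135.4 532.8 204.9] F [-1.  -0.6 -0.4] grip 93.9
 tool axes
 [[-0.     0.246  0.969]
 [-0.001  0.969 -0.246]
 [-1.    -0.001 -0.   ]]
 shift mm [  85.5 -569.6  540.9] rotvec [-1.6851e+00 -1.0000e-03  7.0000e-04]
```

Emit:
play_rows([
  [[0, -35.6, 33.8, 0, 0, 0, 94], [0, -35.6, 33.8, 0, 0, 0, 94], [0, -35.6, 33.8, 0, 0, 0, 94], [0, -35.6, 33.8, 0, 0, 0, 94], [0, -35.6, 33.8, 0, 0, 0, 94], [0, -35.6, 33.8, 0, 0, 0, 94], [0, -35.6, 33.8, 0, 0, 0, 94], [0, -35.6, 33.8, 0, 0, 0, 94]],
], grip_force=40)

```text
time_s: 0.9
ee_pos: [0.3277, 0.1886, 0.2055]
eef_rot: [0.729, 1.571, 0.48]
force: [1.3, 0.2, -0.4]
grip_width: 0.0942
```

Emit:
play_rows([
  [[0, -35.6, 33.8, 0, 0, 0, 94], [0, -35.6, 33.8, 0, 0, 0, 94], [0, -35.6, 33.8, 0, 0, 0, 94], [0, -35.6, 33.8, 0, 0, 0, 94], [0, -35.6, 33.8, 0, 0, 0, 94], [0, -35.6, 33.8, 0, 0, 0, 94], [0, -35.6, 33.8, 0, 0, 0, 94], [0, -35.6, 33.8, 0, 0, 0, 94]],
])

```text
time_s: 1.7
ee_pos: [0.5198, -0.1542, 0.2051]
eef_rot: [2.871, 1.57, 2.622]
force: [0.9, 1.1, 1.4]
grip_width: 0.0939
```

Emit:
play_rows([
  [[0, 0, 0, 0.145, 0, 0, 94], [0, 0, 0, 0.145, 0, 0, 94], [0, 0, 0, 0.145, 0, 0, 94], [0, 0, 0, 0.145, 0, 0, 94], [0, 0, 0, 0.145, 0, 0, 94], [0, 0, 0, 0.145, 0, 0, 94], [0, 0, 0, 0.145, 0, 0, 94], [0, 0, 0, 0.145, 0, 0, 94], [0, 0, 0, 0.145, 0, 0, 94], [0, 0, 0, 0.145, 0, 0, 94]],
])

```text
time_s: 2.7
ee_pos: [0.5192, -0.1521, 0.2051]
eef_rot: [-1.739, 1.57, 2.839]
force: [0.6, 0.7, -0.2]
grip_width: 0.0943
```

Run:
```python
from h import *
plan([.5193,-.1525,.12],1.4363-np.pi/2)
save('top','top1');save('scene','scene1')
```

```text
t 2.7 pos [ 519.2 -152.1  205.1] F [ 0.6  0.7 -0.2] grip 94.3
 tool axes
 [[-0.001  0.991 -0.134]
 [ 0.    -0.134 -0.991]
 [-1.    -0.001 -0.   ]]
 shift mm [85.1  0.2  0.3] rotvec [ 0.0005 -0.0001  0.0007]
```

View pics/scene1.png

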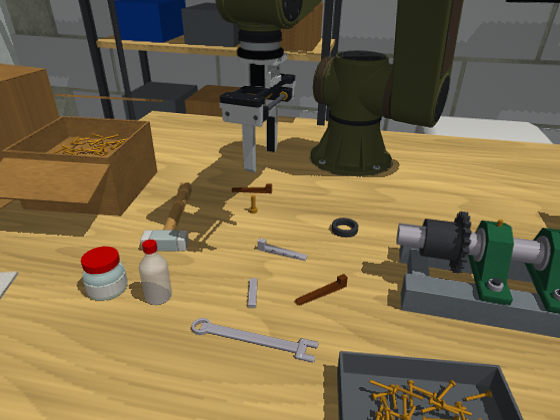

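View pics/top1.png

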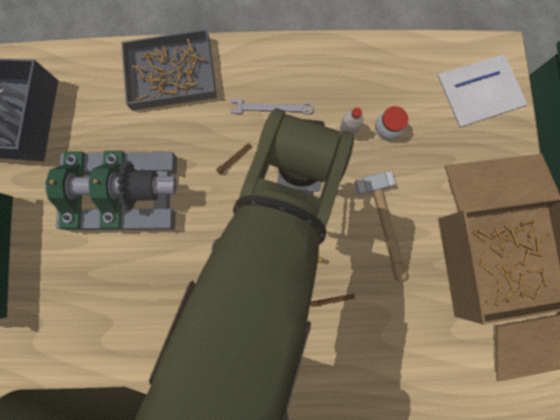

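Run:
```python
from h import *
c=load('scene1'); im=cv2.imread('pics/scene1.png')
s=8;x0,y0,x1,y1=220,110,300,180
im=cv2.resize(im[y0:y1,x0:x1],None,fx=s,fy=s,interpolation=cv2.INTER_CUBIC)
p,R,o=state()
def dr(P,col):
    q=proj(c,p+R.apply(np.array(P)/1000)); q=((q-[x0,y0]+.5)*s-.5)
    cv2.polylines(im,[q.round().astype(int)],True,col,1)
for a in((47,59.5),(-59.5,-47)):
    dr([(0,a[0],-8),(0,a[0],8),(0,a[1],8),(0,a[1],-8)],(0,0,255))
    dr([(-20,a[1],-8),(-20,a[1],8),(0,a[1],8),(0,a[1],-8)],(0,255,0))
cv2.imwrite('pics/f1.png',im)
```

```text
(no output)
```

View pics/f1.png

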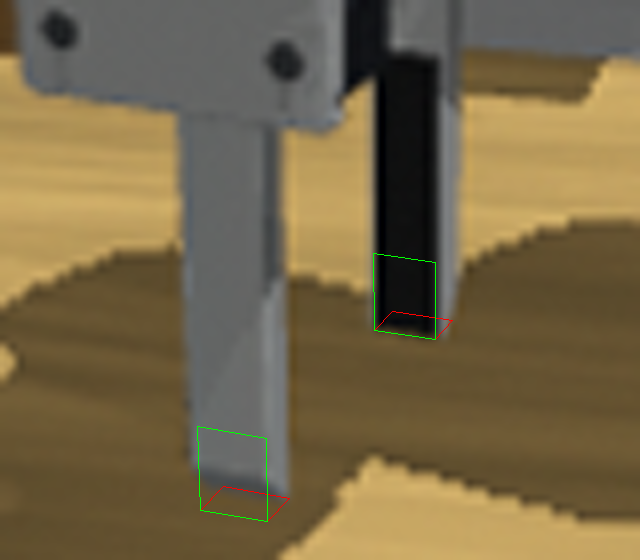

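Emit:
play_rows([
  [[45, 0, 0, 0, 0, 0, 94], [45, 0, 0, 0, 0, 0, 94], [45, 0, 0, 0, 0, 0, 60], [30, 0, 0, 0, 0, 0, 50], [24, 0, 0, 0, 0, 0, 40], [8, 0, 0, 0, 0, 0, 40], [0, 0, 0, 0, 0, 0, 40]],
])

```text
time_s: 3.5
ee_pos: [0.519, -0.152, 0.0079]
eef_rot: [-1.799, 1.569, 2.787]
force: [0.7, -0.4, 0.3]
grip_width: 0.0574
```

Run:
```python
from h import *
plan([.5193,-.1525,.008],1.4363-np.pi/2)
save('scene','scene2'); crop('scene2',215,190,315,275,8,'c7')
```

```text
t 3.5 pos [ 519.  -152.     7.9] F [ 0.7 -0.4  0.3] grip 57.4
 tool axes
 [[-0.002  0.992 -0.125]
 [ 0.001 -0.125 -0.992]
 [-1.    -0.002 -0.   ]]
 shift mm [-0.1  0.4  0.4] rotvec [ 0.0091 -0.0004  0.0016]
```

View pics/c7.png

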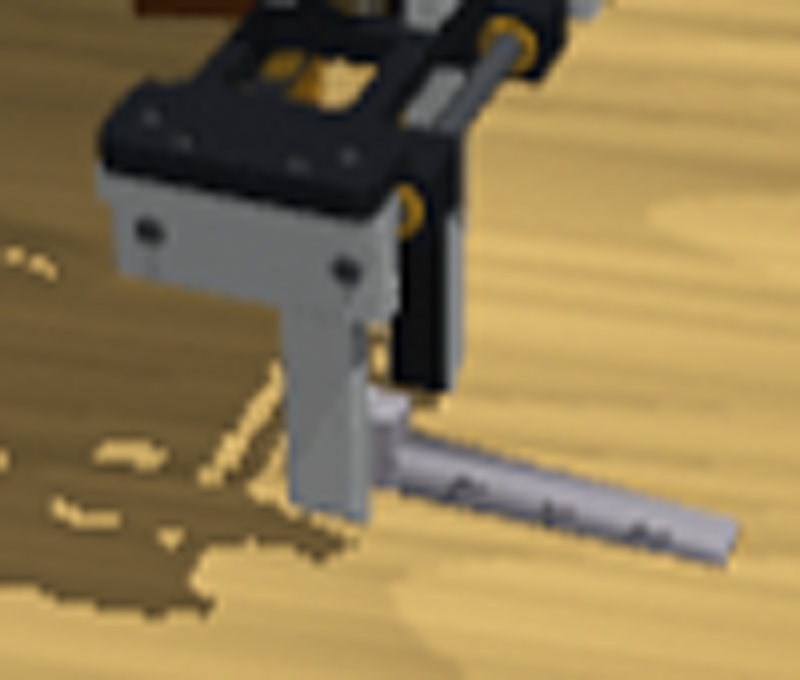

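Emit:
play_rows([
  [[0, 0, 1.5, 0.009, 0, 0, 20], [0, 0, 0, 0, 0, 0, 12], [0, 0, 0, 0, 0, 0, 5], [0, 0, 0, 0, 0, 0, 5], [0, 0, 0, 0, 0, 0, 5], [0, 0, 0, 0, 0, 0, 5], [0, 0, 0, 0, 0, 0, 5], [0, 0, 0, 0, 0, 0, 5]],
], grip_force=40)

```text
time_s: 4.35
ee_pos: [0.5192, -0.1537, 0.0086]
eef_rot: [1.376, 1.571, -0.332]
force: [-1.5, 0.2, 3.1]
grip_width: 0.0115
```

Run:
```python
from h import *
plan([.5193,-.1525,.16],1.4363-np.pi/2)
save('scene','scene3'); crop('scene3',215,190,315,275,8,'c8')
```

```text
t 4.35 pos [ 519.2 -153.7    8.6] F [-1.5  0.2  3.1] grip 11.5
 tool axes
 [[ 0.     0.991 -0.137]
 [-0.    -0.137 -0.991]
 [-1.     0.     0.   ]]
 shift mm [-1.514e+02 -1.000e-01 -1.200e+00] rotvec [-0.0025  0.0001 -0.0003]
```

View pics/c8.png

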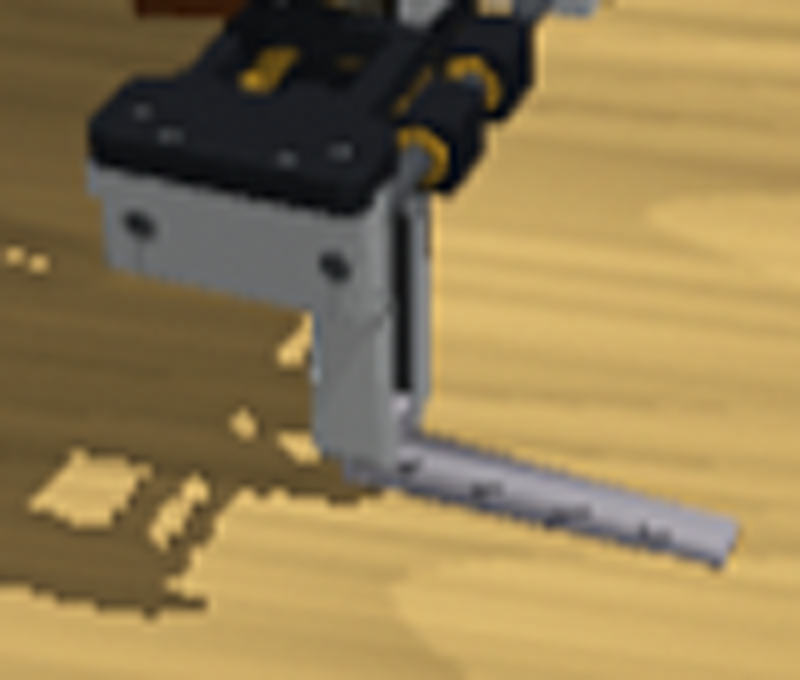

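Emit:
play_rows([
  [[-10, 0, 0, 0, 0, 0, 5], [-30, 0, 0, 0, 0, 0, 5], [-45, 0, 0, 0, 0, 0, 5], [-45, 0, 0, 0, 0, 0, 5], [-21, 0, 0, 0, 0, 0, 5], [0, -0.3, -45, 0, 0, 0, 5], [0, -0.3, -45, 0, 0, 0, 5], [0, -0.3, -45, 0, 0, 0, 5], [0, -0.2, -45, 0, 0, 0, 5], [0, 0, -15, -0.103, 0, 0, 5]],
])

```text
time_s: 5.4
ee_pos: [0.5446, 0.0431, 0.1599]
eef_rot: [2.84, 1.57, 1.238]
force: [-0.4, -0.9, -0.2]
grip_width: 0.0118
```

Run:
```python
from h import *
plan([.5448,.0395,.1375],1.537-np.pi/2)
save('scene','scene4');save('top','top4')
crop('scene4',340,170,500,290,5,'c9'); crop('top4',120,140,260,230,5,'c10')
```

```text
t 5.4 pos [544.6  43.1 159.9] F [-0.4 -0.9 -0.2] grip 11.8
 tool axes
 [[ 0.     1.    -0.031]
 [ 0.    -0.031 -1.   ]
 [-1.     0.    -0.   ]]
 shift mm [22.4  0.4  3.6] rotvec [ 0.0028 -0.0004 -0.0001]
```

View pics/c9.png

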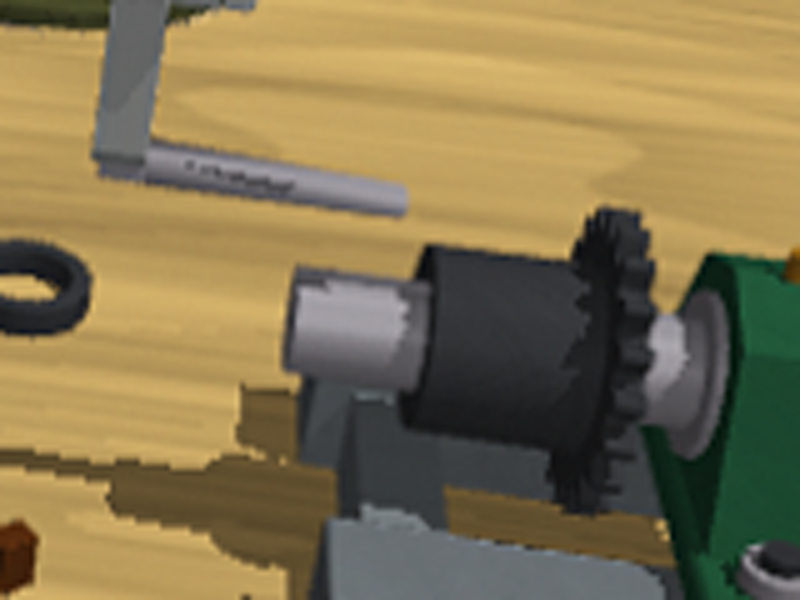

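View pics/c10.png

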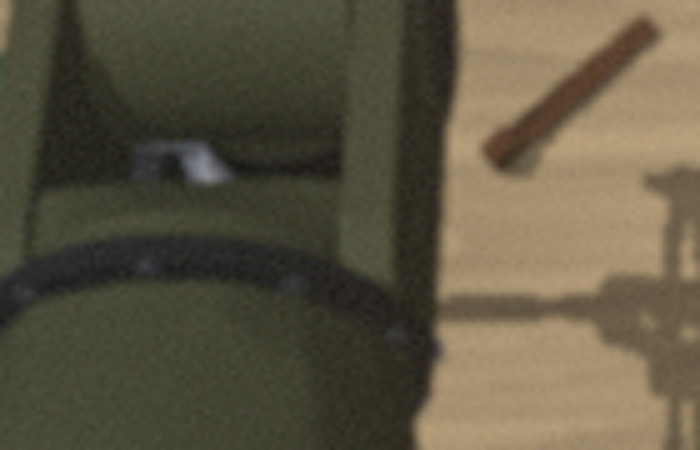

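```bash
cat > ov.py <<'E'
from fit import *
def key3(p,yaw,zu,d=0):
    q=[p[0]+d*np.cos(yaw),p[1]+d*np.sin(yaw),yaw]
    E=[(-8,-6,0),(8,-6,0),(98,-6,0),(98,-6,7),(8,-6,13),(8,-6,24),(-8,-6,24),(-8,-6,0)],[(98,-6,7),(98,6,7),(8,6,13),(8,-6,13)],[(98,6,7),(98,6,0),(98,-6,0)],[(8,-6,24),(8,6,24),(-8,6,24),(-8,-6,24)]
    return [T(q,e)+[0,0,zu] for e in E]
def draw(fn,c,box,s,lines,out):
    im=cv2.imread('pics/%s.png'%fn); x0,y0,x1,y1=box
    im=cv2.resize(im[y0:y1,x0:x1],None,fx=s,fy=s,interpolation=cv2.INTER_CUBIC)
    for l,col in lines:
        cv2.polylines(im,[((proj(c,l)-[x0,y0]+.5)*s-.5).round().astype(int)],False,col,1)
    cv2.imwrite('pics/'+out+'.png',im)
E
python3 - <<'E'
from ov import *
c=load('scene4')
draw('scene4',c,(355,190,435,220),10,[(l,(0,0,255)) for l in key3((.5446,.0431),1.54,.1513)],'k4')
draw('scene4',c,(395,210,475,270),10,[],'k5')
E
```

```text
(no output)
```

View pics/k4.png

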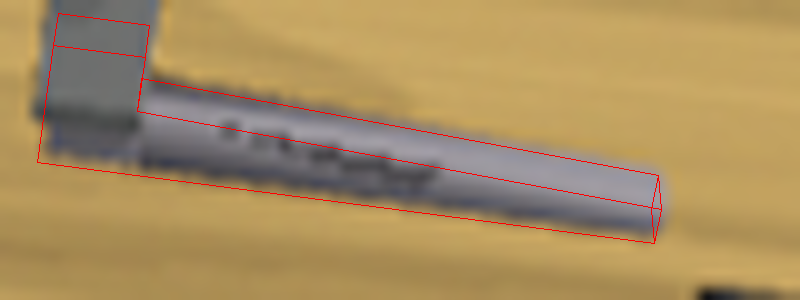

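View pics/k5.png

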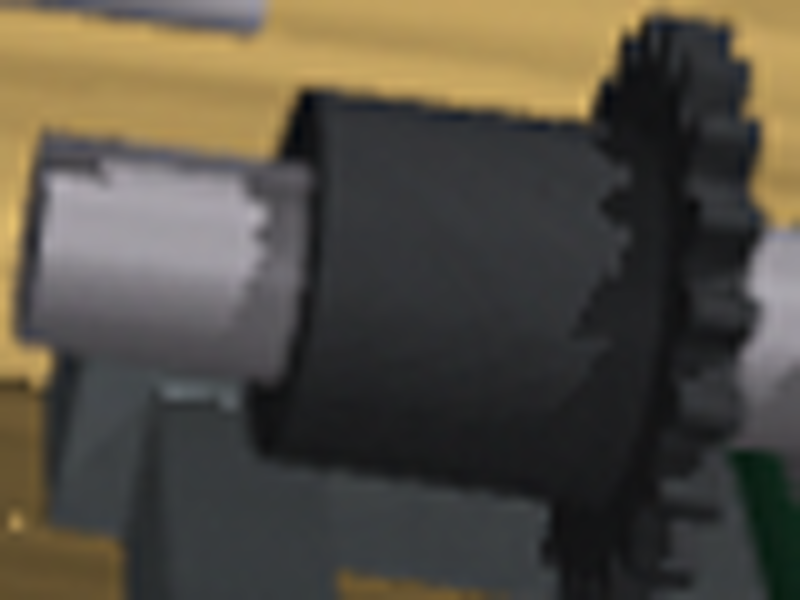

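Run:
```python
from fit import *
t=lambda v,ax,off,s:(v+.5)/s-.5+off[ax]
def yaw(c,a,b,z):
    A=atz(c,a,z);B=atz(c,b,z);d=A-B;return np.arctan2(d[1],d[0]).round(4),A.round(4),B.round(4)
for a,b,z in(((60,210),(278,207),.15),((155,97),(357,95),.06),((137,388),(342,388),.06),((105,65),(672,62),.04),((90,440),(655,440),.0)):
    q=px([a,b],(40,140),5); print(yaw(ct,q[0],q[1],z))
# long rail edges
a=np.linspace(0,2*np.pi,361)
D=np.array([.5,-.8])
def circ(p,x,r): return proj(cs,T(p,np.c_[x+0*a,r*np.cos(a),100+r*np.sin(a)]))+D
off=(395,210)
O=[(-44,20,0,'min',20),(-44,20,1,'min',130),(-44,20,1,'max',345),(0,34,0,'min',250),(0,34,1,'min',88),(0,34,1,'max',458)]
f=lambda p:np.array([getattr(circ(p,x,r)[:,ax],m)()-t(v,ax,off,10) for x,r,ax,m,v in O])
for yw in(1.52,1.537,1.555):
    g=lambda q:f([q[0],q[1],yw]); r=least_squares(g,[.549,.157],diff_step=1e-4); print(yw,r.x,g(r.x).round(2))
P=np.array([.549,.157,.114]);J=[(proj(cs,P+d)-proj(cs,P))[0].round(2) for d in np.eye(3)*.001];print(J)
J=[(proj(ct,P+d)-proj(ct,P))[0].round(2) for d in np.eye(3)*.001];print(J)
```

```text
(np.float64(1.5544), array([0.553 , 0.3676, 0.15  ]), array([0.5514, 0.2705, 0.15  ]))
(np.float64(1.547), array([0.6254, 0.3718, 0.06  ]), array([0.6231, 0.2729, 0.06  ]))
(np.float64(1.5478), array([0.4864, 0.3736, 0.06  ]), array([0.4841, 0.2752, 0.06  ]))
(np.float64(1.5427), array([0.6477, 0.408 , 0.04  ]), array([0.6398, 0.1274, 0.04  ]))
(np.float64(1.5488), array([0.4686, 0.4263, 0.    ]), array([0.4623, 0.1431, 0.    ]))
1.52 [0.54937372 0.15561561] [-0.18 -0.26 -0.15  0.18  0.04  0.32]
1.537 [0.5489918  0.15567291] [-0.14 -0.16 -0.02  0.14 -0.09  0.23]
1.555 [0.54857612 0.15577453] [-0.1  -0.06  0.12  0.1  -0.23  0.13]
[array([0.05, 0.31]), array([0.59, 0.07]), array([ 0.11, -0.46])]
[array([ 0.01, -0.45]), array([-0.45,  0.01]), array([-0.13, -0.09])]
```

Emit:
play_rows([
  [[15, 1.5, -2.7, -0.007, 0, 0, 5], [16, 0, 0, 0, 0, 0, 5], [0, 0, 0, 0, 0, 0, 5], [0, 0, 0, 0, 0, 0, 5]],
])

```text
time_s: 5.9
ee_pos: [0.5462, 0.0416, 0.129]
eef_rot: [-0.914, 1.571, -2.514]
force: [1.3, 0.2, -0.4]
grip_width: 0.0115
```

Run:
```python
from ov import *
plan([.5462,.0457,.129],1.547-np.pi/2)
c=save('scene','scene5')
draw('scene5',c,(355,195,435,255),10,[],'k6')
```

```text
t 5.9 pos [546.2  41.6 129. ] F [ 1.3  0.2 -0.4] grip 11.5
 tool axes
 [[-0.     1.    -0.029]
 [-0.    -0.029 -1.   ]
 [-1.    -0.     0.   ]]
 shift mm [-0.  -0.2 -4.1] rotvec [-0.0052  0.0001  0.0002]
```

View pics/k6.png

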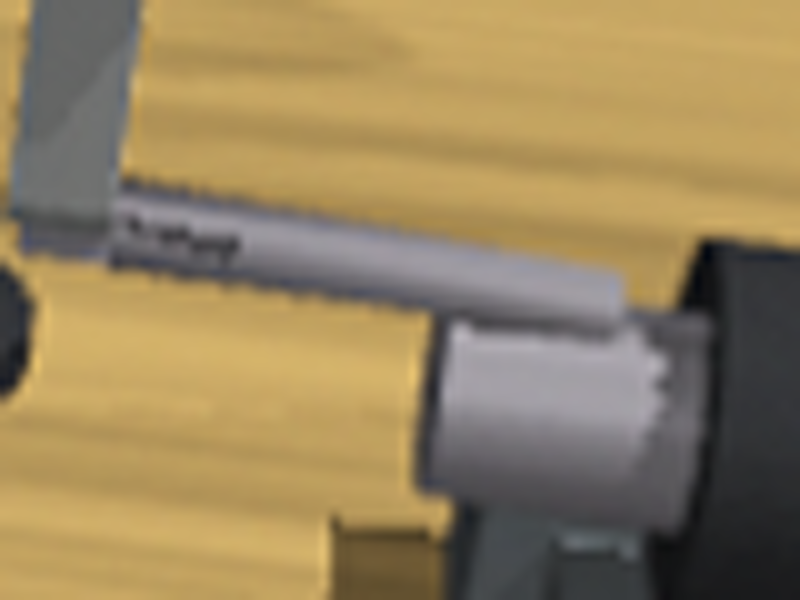

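Emit:
play_rows([
  [[2, 0, 0, -0.005, 0, 0, 5], [1.5, 0, 0, 0, 0, 0, 5], [0, 0, 0, 0, 0, 0, 5]],
])

```text
time_s: 6.25
ee_pos: [0.5462, 0.0423, 0.125]
eef_rot: [1.726, 1.571, 0.133]
force: [0.6, 0.6, -1.4]
grip_width: 0.0119
```

Emit:
play_rows([
  [[0.7, 0, 0, 0, 0, 0, 5], [0, 0, 0, 0, 0, 0, 5]],
])

```text
time_s: 6.45
ee_pos: [0.5462, 0.0424, 0.1242]
eef_rot: [-1.44, 1.571, -3.033]
force: [0.4, 0.3, -1.3]
grip_width: 0.0116
```

Emit:
play_rows([
  [[0.7, 0, 0, 0, 0, 0, 5], [0, 0, 0, 0, 0, 0, 5]],
])

```text
time_s: 6.65
ee_pos: [0.5462, 0.0423, 0.1235]
eef_rot: [-1.658, 1.571, 3.033]
force: [-0.8, 0.9, -1.4]
grip_width: 0.0115
```

Emit:
play_rows([
  [[0.5, 0, 0, 0, 0, 0, 5], [0, 0, 0, 0, 0, 0, 5]],
])

```text
time_s: 6.85
ee_pos: [0.5462, 0.0423, 0.123]
eef_rot: [-1.533, 1.571, -3.126]
force: [0.1, 0.2, -1.6]
grip_width: 0.0121
```

Emit:
play_rows([
  [[0.5, 0, 0, 0, 0, 0, 5], [0, 0, 0, 0, 0, 0, 5]],
])

```text
time_s: 7.05
ee_pos: [0.5463, 0.0423, 0.1226]
eef_rot: [-3.124, 1.571, 1.566]
force: [0.4, -0.5, 0.2]
grip_width: 0.0117
```

Emit:
play_rows([
  [[0.4, 0, 0, 0, 0, 0, 5], [0, 0, 0, 0, 0, 0, 5]],
])

```text
time_s: 7.25
ee_pos: [0.5464, 0.0423, 0.1223]
eef_rot: [1.667, 1.57, 0.074]
force: [-0.0, -0.6, 1.0]
grip_width: 0.0117
```

Emit:
play_rows([
  [[-0.2, 0, -4, 0, 0, 0, 5], [0, 0, -4, 0, 0, 0, 5], [0, 0, -4, 0, 0, 0, 5], [0, 0, 0, 0, 0, 0, 5]],
])

```text
time_s: 7.65
ee_pos: [0.5466, 0.055, 0.1224]
eef_rot: [2.659, 1.571, 1.067]
force: [-0.5, -0.1, 0.7]
grip_width: 0.0116
```

Emit:
play_rows([
  [[0, 0, -4, 0, 0, 0, 5], [0, 0, -4, 0, 0, 0, 5], [0, 0, -4, 0, 0, 0, 5], [0, 0, -3, 0, 0, 0, 5], [0, 0, 0, 0, 0, 0, 5]],
])

```text
time_s: 8.15
ee_pos: [0.5469, 0.0698, 0.1224]
eef_rot: [2.706, 1.57, 1.114]
force: [-0.5, 1.4, 1.4]
grip_width: 0.0112
```

Run:
```python
from ov import *
plan([.5462,.0457,.129],1.547-np.pi/2)
c=save('scene','scene6')
draw('scene6',c,(365,195,445,255),10,[],'k7')
```

```text
t 8.15 pos [546.9  69.8 122.4] F [-0.5  1.4  1.4] grip 11.2
 tool axes
 [[ 0.     1.    -0.022]
 [ 0.    -0.022 -1.   ]
 [-1.     0.    -0.   ]]
 shift mm [-6.6 -0.2 24.2] rotvec [ 0.0022 -0.0003 -0.0002]
```

View pics/k7.png

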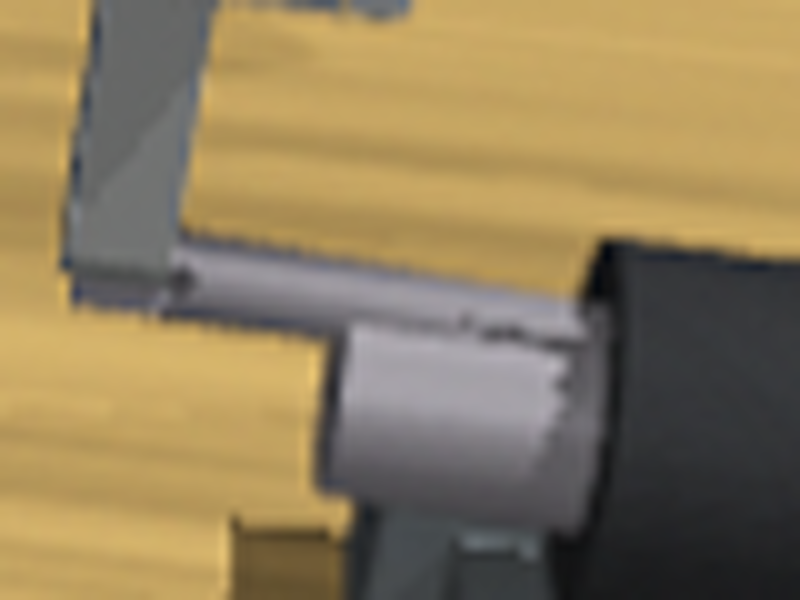

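Emit:
play_rows([
  [[0, 0, -3, 0, 0, 0, 5], [0, 0, -3, 0, 0, 0, 5], [0, 0, -3, 0, 0, 0, 5], [0, 0, 0, 0, 0, 0, 5]],
])

```text
time_s: 8.6
ee_pos: [0.5471, 0.0787, 0.1224]
eef_rot: [2.448, 1.57, 0.856]
force: [-0.4, 1.0, 2.6]
grip_width: 0.0117
```

Emit:
play_rows([
  [[0, 0, -2, 0, 0, 0, 5], [0, 0, -2, 0, 0, 0, 5], [0, 0, 0, 0, 0, 0, 5]],
])

```text
time_s: 8.9
ee_pos: [0.5472, 0.0825, 0.1225]
eef_rot: [1.965, 1.571, 0.372]
force: [-0.2, 0.0, 5.2]
grip_width: 0.0115
```

Emit:
play_rows([
  [[0, 0, -2, 0, 0, 0, 5], [0, 0, -2, 0, 0, 0, 5], [0, 0, 0, 0, 0, 0, 5]],
])

```text
time_s: 9.2
ee_pos: [0.5474, 0.0861, 0.1226]
eef_rot: [0.779, 1.57, -0.813]
force: [-0.5, -3.2, 6.3]
grip_width: 0.0116
```

Emit:
play_rows([
  [[-0.4, 0, 0, 0, 0, 0, 5], [0, 0, 0, 0, 0, 0, 5]],
])

```text
time_s: 9.4
ee_pos: [0.5472, 0.0862, 0.1226]
eef_rot: [-0.684, 1.571, -2.277]
force: [0.5, -3.4, 2.6]
grip_width: 0.0115
```

Emit:
play_rows([
  [[0, 0, -1, 0, 0, 0, 5], [0, 0, 0, 0, 0, 0, 5]],
])

```text
time_s: 9.6
ee_pos: [0.5472, 0.0867, 0.1226]
eef_rot: [-0.229, 1.57, -1.822]
force: [0.1, -8.0, 3.3]
grip_width: 0.0117
```

Emit:
play_rows([
  [[0, 0, -1, 0, 0, 0, 5], [0, 0, 0, 0, 0, 0, 5]],
])

```text
time_s: 9.8
ee_pos: [0.5472, 0.087, 0.1227]
eef_rot: [-0.151, 1.568, -1.745]
force: [0.1, -12.4, 3.1]
grip_width: 0.0115
```

Emit:
play_rows([
  [[0, 0, -0.5, 0, 0, 0, 5], [0, 0, 0, 0, 0, 0, 5], [0, 0, 0, 0, 0, 0, 5]],
])

```text
time_s: 10.1
ee_pos: [0.5473, 0.0871, 0.1227]
eef_rot: [-0.145, 1.568, -1.738]
force: [-1.0, -15.3, 3.5]
grip_width: 0.0115
```

Run:
```python
from ov import *
plan([.5462,.0457,.129],1.547-np.pi/2); print(state()[2]['moment'].round(2))
c=save('scene','scene7')
draw('scene7',c,(375,195,455,255),10,[],'k8')
```

```text
t 10.1 pos [547.3  87.1 122.7] F [ -1.  -15.3   3.5] grip 11.5
 tool axes
 [[-0.     1.    -0.023]
 [-0.003 -0.023 -1.   ]
 [-1.    -0.     0.003]]
 shift mm [-6.2 -0.1 41.4] rotvec [0.0012 0.0028 0.0004]
[-2.9   0.27  0.04]
```

View pics/k8.png

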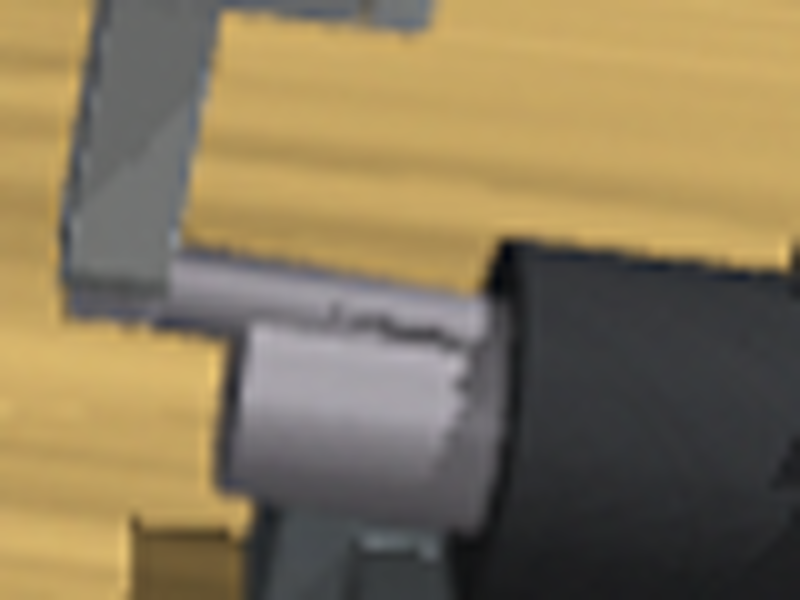

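Emit:
play_rows([
  [[0, 0, 1.2, 0, 0, 0, 5], [-0.3, 0, 1.0, 0, 0, 0, 5], [0, 0, 0, 0, 0, 0, 5]],
])

```text
time_s: 10.45
ee_pos: [0.5471, 0.0869, 0.1227]
eef_rot: [-2.329, 1.57, 2.361]
force: [0.9, 0.9, -2.0]
grip_width: 0.0114
```

Forces near zero; release.

Emit:
play_rows([
  [[0, 0, 0, 0, 0, 0, 14], [0, 0, 0, 0, 0, 0, 20], [0, 0, 0, 0, 0, 0, 30], [0, 0, 0, 0, 0, 0, 40], [-15, 0, 0, 0, 0, 0, 40], [-40, 0, 0, 0, 0, 0, 40], [0, 0, 20, 0, 0, 0, 40], [0, 0, 45, 0, 0, 0, 40], [0, 0, 45, 0, 0, 0, 40], [0, 0, 45, 0, 0, 0, 60]],
])

```text
time_s: 11.45
ee_pos: [0.5435, -0.0698, 0.1782]
eef_rot: [1.443, 1.571, -0.15]
force: [-0.0, 0.5, 0.0]
grip_width: 0.0452
```

Run:
```python
from ov import *
plan([.5565-.042*np.cos(.222),-.3523-.042*np.sin(.222),.12],.2218-np.pi/2)
c=save('scene','scene8'); draw('scene8',c,(375,195,455,255),10,[],'k9')
c=save('top','top8'); draw('top8',c,(110,150,250,230),5,[],'k10')
```

```text
t 11.45 pos [543.5 -69.8 178.2] F [-0.   0.5  0. ] grip 45.2
 tool axes
 [[ 0.     1.    -0.021]
 [-0.    -0.021 -1.   ]
 [-1.     0.     0.   ]]
 shift mm [ 58.2 -21.8 292.2] rotvec [ 1.3276e+00 -2.0000e-04 -3.0000e-04]
```

View pics/k9.png

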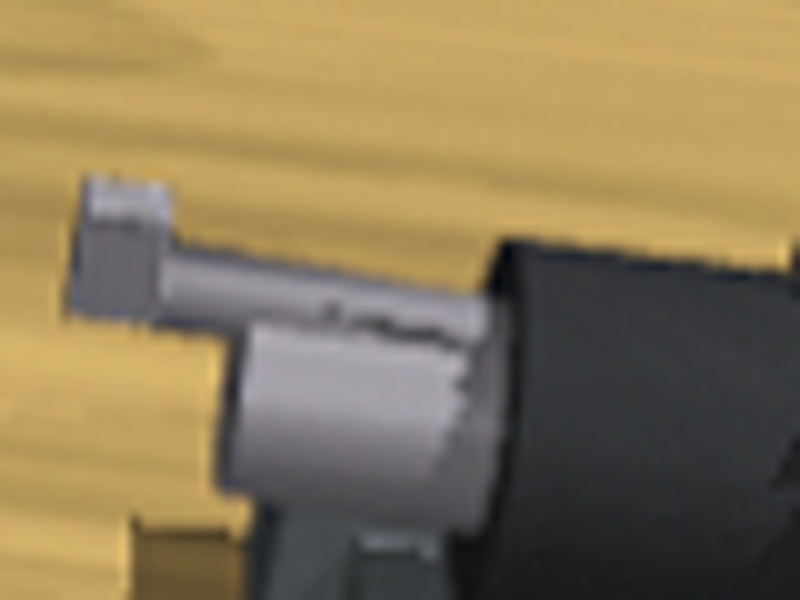

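View pics/k10.png

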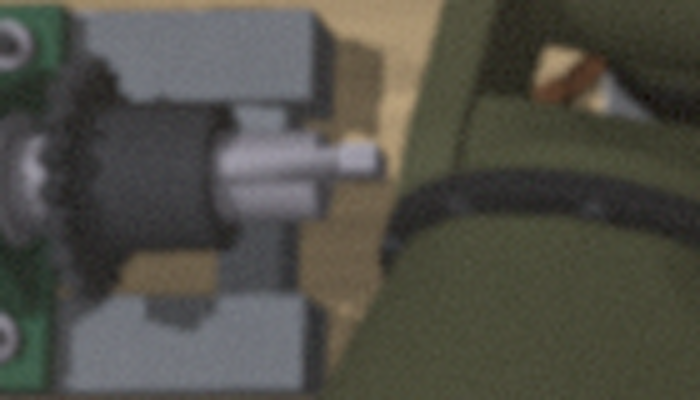

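Emit:
play_rows([
  [[0, -3.1, 41.7, 0, 0, 0, 60], [0, -3.1, 41.7, 0, 0, 0, 60], [0, -3.1, 41.7, 0, 0, 0, 60], [0, -3.1, 41.7, 0, 0, 0, 60], [0, -3.1, 41.7, 0, 0, 0, 60], [0, -3.1, 41.7, 0, 0, 0, 60], [0, -3.2, 42, 0, 0, 0, 60]],
])

```text
time_s: 12.25
ee_pos: [0.5155, -0.3611, 0.1781]
eef_rot: [2.396, 1.571, 0.804]
force: [0.4, -0.3, -0.2]
grip_width: 0.06
```

Emit:
play_rows([
  [[0, 0, 0, 0.1328, 0, 0, 70], [0, 0, 0, 0.1328, 0, 0, 70], [0, 0, 0, 0.1328, 0, 0, 70], [0, 0, 0, 0.1328, 0, 0, 70], [0, 0, 0, 0.1328, 0, 0, 70], [0, 0, 0, 0.1328, 0, 0, 70], [0, 0, 0, 0.1328, 0, 0, 70], [0, 0, 0, 0.1328, 0, 0, 70], [0, 0, 0, 0.1328, 0, 0, 70], [0, 0, 0, 0.1324, 0, 0, 70]],
])

```text
time_s: 13.25
ee_pos: [0.516, -0.3594, 0.178]
eef_rot: [-1.614, 1.571, 1.744]
force: [0.5, 0.1, 0.4]
grip_width: 0.0701
```

Run:
```python
from ov import *
N=[.5565-.042*np.cos(.222),-.3523-.042*np.sin(.222),.004]
plan(N,.2218-np.pi/2)
print(atz(ct,(352,130),0),atz(ct,(391,130),0))
c=save('scene','scene9'); draw('scene9',c,(110,100,220,270),4,[],'k11')
c=save('top','top9')
m=[.5565,-.3523,.2218]
L=[T(m,[(18,-46,32),(18,46,32),(-18,46,32),(-18,-46,32),(18,-46,32)]),T(m,[(-18,11,30),(-42,11,30),(-241,14,32),(-241,-14,32),(-42,-11,30),(-18,-11,30)])]
draw('top0',ct,(345,160,425,290),4.5,[(l,(0,0,255)) for l in L],'k12')
```

```text
t 13.25 pos [ 516.  -359.4  178. ] F [0.5 0.1 0.4] grip 70.1
 tool axes
 [[-0.     0.214 -0.977]
 [ 0.    -0.977 -0.214]
 [-1.    -0.    -0.   ]]
 shift mm [174.    2.    0.9] rotvec [-0.0057 -0.      0.0002]
[ 6.96293724e-01 -3.09713994e-01  2.22044605e-16] [ 0.69447972 -0.40909358  0.        ]
```

View pics/k11.png

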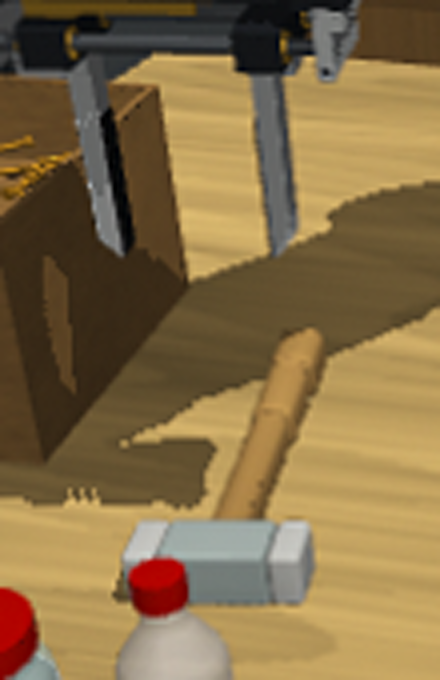

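View pics/k12.png

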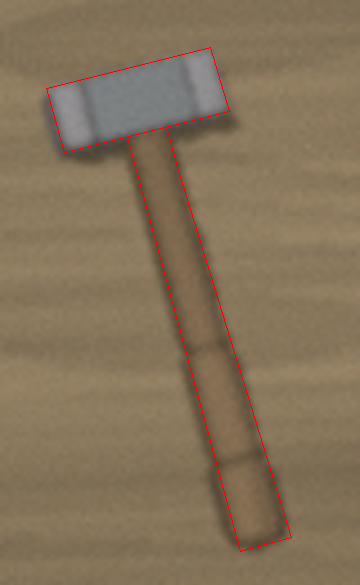

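Run:
```python
from fit import *
for uv in((443,215),(470,320),(446,165),(468,312),(453,212)):
    print(uv,[atz(ct,uv,z)[:2].round(3) for z in(0,.1,.15)])
print(proj(ct,[[.535,-.447,.1],[.5,-.455,.1]]))
# box height from scene: bottom corner/ top corner near mallet
for uv in((122,209),(157,121),(157,172),(10,150)): print(uv,atz(cs,uv,0)[:2].round(3),atz(cs,uv,.12)[:2].round(3))
```

```text
(443, 215) [array([ 0.475, -0.524]), array([ 0.464, -0.485]), array([ 0.459, -0.465])]
(470, 320) [array([ 0.219, -0.573]), array([ 0.233, -0.528]), array([ 0.24 , -0.506])]
(446, 165) [array([ 0.601, -0.543]), array([ 0.578, -0.502]), array([ 0.567, -0.481])]
(468, 312) [array([ 0.238, -0.569]), array([ 0.25 , -0.525]), array([ 0.256, -0.503])]
(453, 212) [array([ 0.482, -0.55 ]), array([ 0.47 , -0.508]), array([ 0.465, -0.487])]
[[424.16556337 184.2572424 ]
 [428.88043486 199.5665096 ]]
(122, 209) [ 0.439 -0.522] [ 0.613 -0.398]
(157, 121) [-0.161 -0.723] [ 0.148 -0.554]
(157, 172) [ 0.232 -0.532] [ 0.453 -0.406]
(10, 150) [ 0.2   -1.029] [ 0.428 -0.791]
```

Emit:
play_rows([
  [[45, 2, 0.9, 0, 0, 0, 70], [45, 0, 0, 0, 0, 0, 70], [45, 0, 0, 0, 0, 0, 70], [25, 0, 0, 0, 0, 0, 70], [12, 0, 0, 0, 0, 0, 50], [1.5, 0, 0, 0, 0, 0, 40]],
])

```text
time_s: 13.95
ee_pos: [0.515, -0.3617, 0.0036]
eef_rot: [-0.895, 1.569, 2.47]
force: [-1.1, -0.5, -0.4]
grip_width: 0.0574
```

Emit:
play_rows([
  [[0, 0, 0, 0, 0, 0, 26], [0, 0, 0, 0, 0, 0, 20], [0, 0, 0, 0, 0, 0, 15], [0, 0, 0, 0, 0, 0, 15], [0, 0, 0, 0, 0, 0, 15], [0, 0, 0, 0, 0, 0, 15], [0, 0, 0, 0, 0, 0, 15]],
], grip_force=60)

```text
time_s: 14.65
ee_pos: [0.5154, -0.3624, 0.0053]
eef_rot: [2.273, 1.57, -0.648]
force: [-1.4, 1.2, 6.2]
grip_width: 0.0215
```

Run:
```python
from ov import *
plan([.5155,-.3615,.15],.2218-np.pi/2)
c=save('scene','scene10'); draw('scene10',c,(110,150,230,270),5,[],'k13')
```

```text
t 14.65 pos [ 515.4 -362.4    5.3] F [-1.4  1.2  6.2] grip 21.5
 tool axes
 [[ 0.001  0.219 -0.976]
 [-0.001 -0.976 -0.219]
 [-1.     0.001 -0.001]]
 shift mm [-144.7   -0.7   -0.3] rotvec [-0.0007 -0.0006 -0.0007]
```

View pics/k13.png

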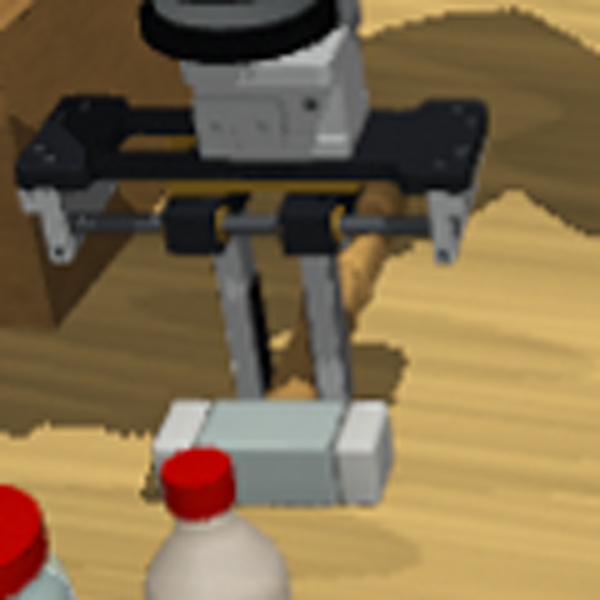

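Emit:
play_rows([
  [[-8, 0, 0, 0, 0, 0, 15], [-15, 0, 0, 0, 0, 0, 15], [-25, 0, 0, 0, 0, 0, 15], [-25, 0, 0, 0, 0, 0, 15], [-25, 0, 0, 0, 0, 0, 15], [-17, 0, 0, 0, 0, 0, 15], [-10, 0, 0, 0.08, 0, 0, 15], [0, 0, 0, 0.0846, 0, 0, 15], [0, 0, 0, 0.08, 0, 0, 15]],
])

```text
time_s: 15.6
ee_pos: [0.5152, -0.3621, 0.131]
eef_rot: [2.556, 1.57, -0.613]
force: [-0.5, -0.7, -4.0]
grip_width: 0.0213
```

Emit:
play_rows([
  [[0, -20, 0, 0, 0, 0, 15], [0, -35, 2, 0, 0, 0, 15], [0, -42, 3, 0, 0, 0, 15], [0, -42, 3, 0, 0, 0, 15], [0, -42, 3, 0, 0, 0, 15], [0, -42, 3, 0, 0, 0, 15], [0, -42, 3, 0, 0, 0, 15], [0, -40, 3, 0, 0, 0, 15], [0, -25, 0, 0, 0, 0, 15], [0, -10, 0, 0, 0, 0, 15]],
])

```text
time_s: 16.6
ee_pos: [0.503, -0.0198, 0.1305]
eef_rot: [-3.034, 1.57, 0.087]
force: [0.2, -0.8, -3.9]
grip_width: 0.0215
```

Run:
```python
from ov import *
plan([.5033,.002,.1163],1.547+np.pi)
c=save('scene','scene11'); draw('scene11',c,(330,150,460,250),6,[],'k14')
c=save('top','top11')
```

```text
t 16.6 pos [503.  -19.8 130.5] F [ 0.2 -0.8 -3.9] grip 21.5
 tool axes
 [[ 0.001 -0.021 -1.   ]
 [ 0.    -1.     0.021]
 [-1.    -0.    -0.001]]
 shift mm [ 14.2 -21.8   0.2] rotvec [ 0.0026 -0.0008  0.0001]
```

View pics/k14.png

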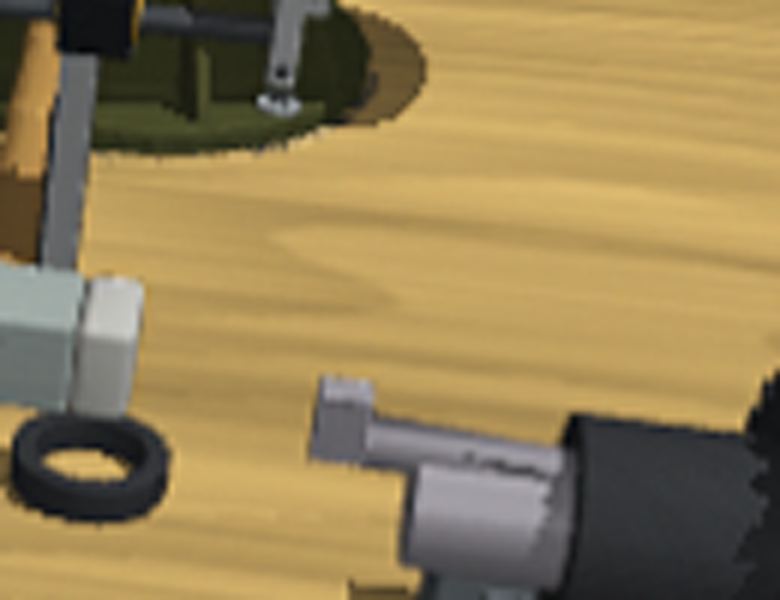

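View pics/top11.png

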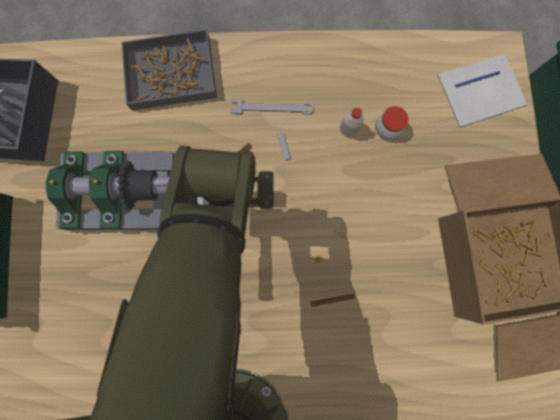

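Emit:
play_rows([
  [[7, -10, 0, 0, 0, 0, 15], [7.2, -15, 0.2, 0, 0, 0, 15], [0, -12, 0, 0, 0, 0, 15], [0, -4, 0, 0, 0, 0, 15], [0, 0, 0, 0, 0, 0, 15], [0, 0, 0, 0, 0, 0, 15]],
])

```text
time_s: 17.3
ee_pos: [0.504, 0.0191, 0.1155]
eef_rot: [2.756, 1.571, -0.409]
force: [-0.7, -0.6, -4.0]
grip_width: 0.0217
```

Run:
```python
from ov import *
plan([.5033,.0222,.1163],1.547+np.pi)
c=save('scene','scene12'); draw('scene12',c,(340,180,440,250),8,[],'k15')
```

```text
t 17.3 pos [504.   19.1 115.5] F [-0.7 -0.6 -4. ] grip 21.7
 tool axes
 [[ 0.    -0.023 -1.   ]
 [-0.    -1.     0.023]
 [-1.     0.    -0.   ]]
 shift mm [-0.8 -3.1  0.8] rotvec [ 0.0006 -0.0002 -0.0001]
```

View pics/k15.png

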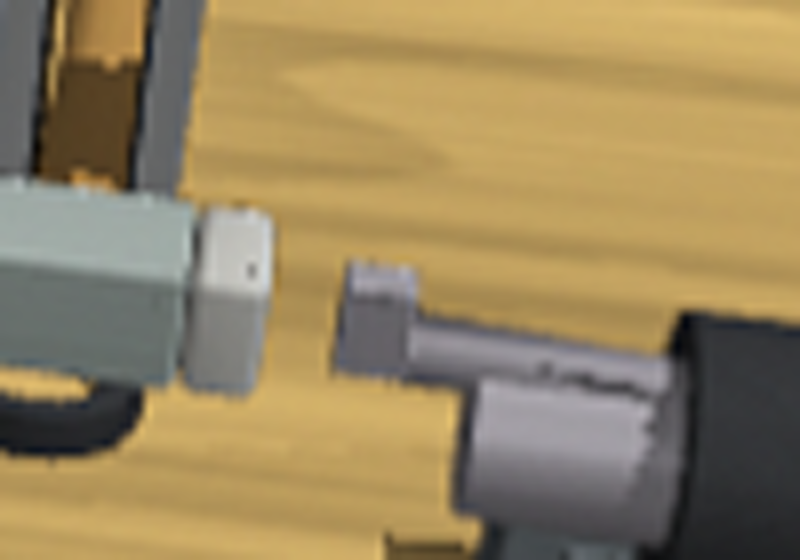

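Emit:
play_rows([
  [[0, -4, 0, 0, 0, 0, 15], [0, -3, 0, 0, 0, 0, 15], [0, -1.5, 0, 0, 0, 0, 15], [0, 0, 0, 0, 0, 0, 15]],
])

```text
time_s: 17.75
ee_pos: [0.5041, 0.0279, 0.1154]
eef_rot: [-2.873, 1.571, 0.246]
force: [0.2, 0.2, -3.0]
grip_width: 0.0221
```

Emit:
play_rows([
  [[0, -1, 0, 0, 0, 0, 15], [0, -1, 0, 0, 0, 0, 15], [0, 0, 0, 0, 0, 0, 15]],
])

```text
time_s: 18.05
ee_pos: [0.5041, 0.0298, 0.1153]
eef_rot: [-1.825, 1.571, 1.293]
force: [0.5, 0.4, -3.4]
grip_width: 0.0215
```

Emit:
play_rows([
  [[0, -1, 0, 0, 0, 0, 15], [0, 0, 0, 0, 0, 0, 15]],
])

```text
time_s: 18.25
ee_pos: [0.5042, 0.0308, 0.1153]
eef_rot: [0.682, 1.571, -2.483]
force: [0.1, 0.1, -3.6]
grip_width: 0.0215
```

Emit:
play_rows([
  [[0, -1, 0, 0, 0, 0, 15], [0, 0, 0, 0, 0, 0, 15]],
])

```text
time_s: 18.45
ee_pos: [0.5042, 0.0318, 0.1154]
eef_rot: [-0.57, 1.571, 2.548]
force: [0.7, 0.4, -3.2]
grip_width: 0.0214
```

Emit:
play_rows([
  [[0, -1, 0, 0, 0, 0, 15], [0, 0, 0, 0, 0, 0, 15]],
])

```text
time_s: 18.65
ee_pos: [0.5042, 0.0328, 0.1153]
eef_rot: [1.289, 1.571, -1.875]
force: [-0.0, 0.7, -3.0]
grip_width: 0.0217
```

Emit:
play_rows([
  [[0, -1, 0, 0, 0, 0, 15], [0, 0, 0, 0, 0, 0, 15]],
])

```text
time_s: 18.85
ee_pos: [0.5042, 0.0338, 0.1154]
eef_rot: [-2.73, 1.571, 0.388]
force: [0.2, 1.0, -3.2]
grip_width: 0.0218
```

Emit:
play_rows([
  [[0, -0.7, 0, 0, 0, 0, 15], [0, 0, 0, 0, 0, 0, 15]],
])

```text
time_s: 19.05
ee_pos: [0.5043, 0.0345, 0.1154]
eef_rot: [-2.957, 1.571, 0.162]
force: [0.3, -0.1, -4.5]
grip_width: 0.0213
```

Emit:
play_rows([
  [[0, -0.7, 0, 0, 0, 0, 15], [0, 0, 0, 0, 0, 0, 15]],
])

```text
time_s: 19.25
ee_pos: [0.5043, 0.0351, 0.1154]
eef_rot: [2.819, 1.571, -0.346]
force: [-0.5, 0.3, -2.6]
grip_width: 0.0214
```

Emit:
play_rows([
  [[0, -0.7, 0, 0, 0, 0, 15], [0, 0, 0, 0, 0, 0, 15]],
])

```text
time_s: 19.45
ee_pos: [0.5042, 0.0353, 0.1154]
eef_rot: [1.493, 1.57, -1.672]
force: [-1.3, -4.2, -2.9]
grip_width: 0.0215
```

Run:
```python
from ov import *
plan([.5033,.0222,.1163],1.547+np.pi)
c=save('scene','scene13'); draw('scene13',c,(350,185,450,255),8,[],'k16')
```

```text
t 19.45 pos [504.2  35.3 115.4] F [-1.3 -4.2 -2.9] grip 21.5
 tool axes
 [[-0.    -0.024 -1.   ]
 [-0.001 -1.     0.024]
 [-1.     0.001  0.   ]]
 shift mm [-0.9 13.2  0.6] rotvec [ 0.0002  0.0001 -0.0009]
```

View pics/k16.png

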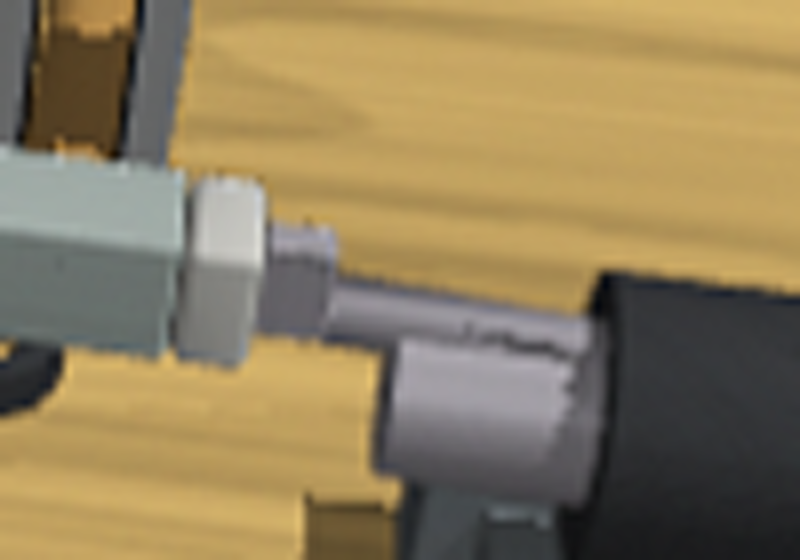

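Emit:
play_rows([
  [[0, -0.8, 0, 0, 0, 0, 15], [0, 0, 0, 0, 0, 0, 15]],
])

```text
time_s: 19.7
ee_pos: [0.5042, 0.0356, 0.1154]
eef_rot: [1.455, 1.569, -1.711]
force: [-1.6, -9.9, -1.4]
grip_width: 0.0217
```

Emit:
play_rows([
  [[0, -0.6, 0, 0, 0, 0, 15], [0, 0, 0, 0, 0, 0, 15]],
])

```text
time_s: 19.9
ee_pos: [0.5043, 0.0358, 0.1154]
eef_rot: [1.474, 1.569, -1.692]
force: [-2.8, -13.0, -1.1]
grip_width: 0.0216
```

Emit:
play_rows([
  [[0, -0.4, 0, 0, 0, 0, 15], [0, 0, 0, 0, 0, 0, 15]],
])

```text
time_s: 20.1
ee_pos: [0.5042, 0.0359, 0.1154]
eef_rot: [1.415, 1.568, -1.751]
force: [-3.8, -15.4, -1.2]
grip_width: 0.0218
```

Emit:
play_rows([
  [[0, -0.4, 0, 0, 0, 0, 15], [0, 0, 0, 0, 0, 0, 15]],
])

```text
time_s: 20.3
ee_pos: [0.5041, 0.036, 0.1154]
eef_rot: [1.374, 1.568, -1.792]
force: [-3.9, -19.3, -0.7]
grip_width: 0.0215
```

Emit:
play_rows([
  [[0, -0.2, 0, 0, 0, 0, 15], [0, 0, 0, 0, 0, 0, 15]],
])

```text
time_s: 20.5
ee_pos: [0.5041, 0.0361, 0.1154]
eef_rot: [1.373, 1.567, -1.793]
force: [-4.1, -19.0, 0.2]
grip_width: 0.0213
```

Emit:
play_rows([
  [[0, 2, 0, 0, 0, 0, 15], [0, 3, 0, 0, 0, 0, 15], [0, 0, 0, 0, 0, 0, 15], [0, -1.5, 0, 0, 0, 0, 15], [0, -0.7, 0, 0, 0, 0, 15], [0, -0.5, 0, 0, 0, 0, 15], [0, 0, 0, 0, 0, 0, 15]],
])

```text
time_s: 21.2
ee_pos: [0.5042, 0.0355, 0.1154]
eef_rot: [1.256, 1.57, -1.909]
force: [-1.4, -5.8, -1.7]
grip_width: 0.0213
```

Emit:
play_rows([
  [[0, -0.5, 0, 0, 0, 0, 15], [0, -0.5, 0, 0, 0, 0, 15], [0, -0.4, 0, 0, 0, 0, 15], [0, 0, 0, 0, 0, 0, 15]],
])

```text
time_s: 21.6
ee_pos: [0.504, 0.0358, 0.1154]
eef_rot: [1.235, 1.568, -1.931]
force: [-4.7, -14.0, -0.3]
grip_width: 0.0215
```

Emit:
play_rows([
  [[0, -0.4, 0, 0, 0, 0, 15], [0, -0.3, 0, 0, 0, 0, 15], [0, 0, 0, 0, 0, 0, 15]],
])

```text
time_s: 21.9
ee_pos: [0.5039, 0.036, 0.1154]
eef_rot: [1.231, 1.567, -1.935]
force: [-5.2, -18.4, 0.6]
grip_width: 0.0215
```

Run:
```python
from ov import *
plan([.5033,.0222,.1163],1.547+np.pi)
c=save('scene','scene14'); draw('scene14',c,(350,185,450,255),8,[],'k17')
```

```text
t 21.9 pos [503.9  36.  115.4] F [ -5.2 -18.4   0.6] grip 21.5
 tool axes
 [[-0.001 -0.024 -1.   ]
 [-0.004 -1.     0.024]
 [-1.     0.004  0.001]]
 shift mm [-0.9 13.8  0.2] rotvec [-0.0005  0.0013 -0.0036]
```

View pics/k17.png

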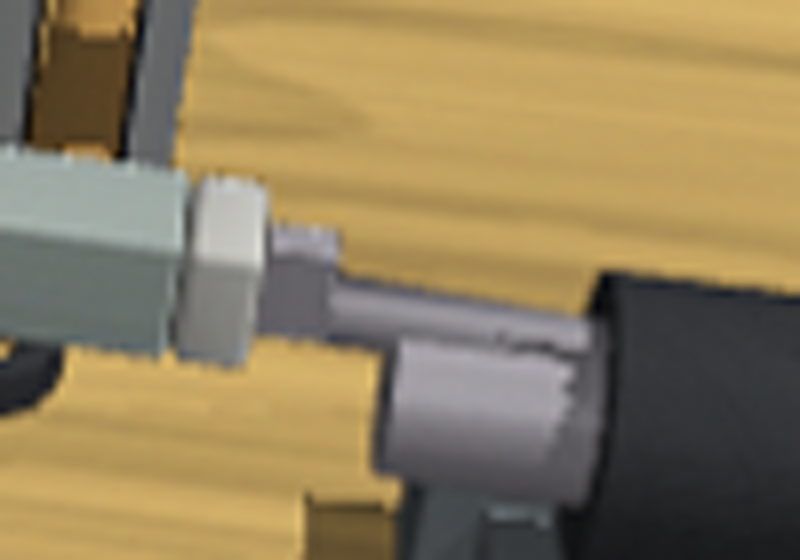

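Emit:
play_rows([
  [[0, 2, 0, 0, 0, 0, 15], [0, 3, 0, 0, 0, 0, 15], [0, 0, 0, 0, 0, 0, 15], [0, -1.5, 0, 0, 0, 0, 15], [0, -0.8, 0, 0, 0, 0, 15], [0, -0.8, 0, 0, 0, 0, 15], [0, -0.6, 0, 0, 0, 0, 15], [0, -0.6, 0, 0, 0, 0, 15], [0, -0.4, 0, 0, 0, 0, 15], [0, 0, 0, 0, 0, 0, 15]],
])

```text
time_s: 22.95
ee_pos: [0.5039, 0.0359, 0.1154]
eef_rot: [1.204, 1.567, -1.962]
force: [-5.0, -17.0, 0.8]
grip_width: 0.0219
```

Emit:
play_rows([
  [[0, -0.4, 0, 0, 0, 0, 15], [0, 0, 0, 0, 0, 0, 15]],
])

```text
time_s: 23.15
ee_pos: [0.5038, 0.036, 0.1154]
eef_rot: [1.205, 1.567, -1.961]
force: [-6.5, -19.7, 0.9]
grip_width: 0.0218
```

Emit:
play_rows([
  [[0, 2, 0, 0, 0, 0, 15], [0, 3, 0, 0, 0, 0, 15], [0, 0, 0, 0, 0, 0, 15], [0, -1.5, 0, 0, 0, 0, 15], [0, -0.8, 0, 0, 0, 0, 15], [0, -0.8, 0, 0, 0, 0, 15], [0, -0.6, 0, 0, 0, 0, 15], [0, -0.6, 0, 0, 0, 0, 15], [0, -0.5, 0, 0, 0, 0, 15], [0, -0.3, 0, 0, 0, 0, 15]],
])

```text
time_s: 24.15
ee_pos: [0.5037, 0.0361, 0.1153]
eef_rot: [1.175, 1.567, -1.991]
force: [-6.8, -21.3, 1.7]
grip_width: 0.0216
```

Emit:
play_rows([
  [[0, 0, 0, 0, 0, 0, 15], [0, 0, 0, 0, 0, 0, 15]],
])

```text
time_s: 24.35
ee_pos: [0.5038, 0.0361, 0.1154]
eef_rot: [1.193, 1.567, -1.973]
force: [-5.5, -21.1, 1.0]
grip_width: 0.0216
```

Run:
```python
from ov import *
plan([.5033,.0222,.1163],1.547+np.pi)
c=save('scene','scene15'); draw('scene15',c,(350,185,450,255),8,[],'k18')
```

```text
t 24.35 pos [503.8  36.1 115.4] F [ -5.5 -21.1   1. ] grip 21.6
 tool axes
 [[-0.002 -0.024 -1.   ]
 [-0.004 -1.     0.024]
 [-1.     0.004  0.002]]
 shift mm [-0.9 13.9  0.2] rotvec [-0.0005  0.0015 -0.0038]
```

View pics/k18.png

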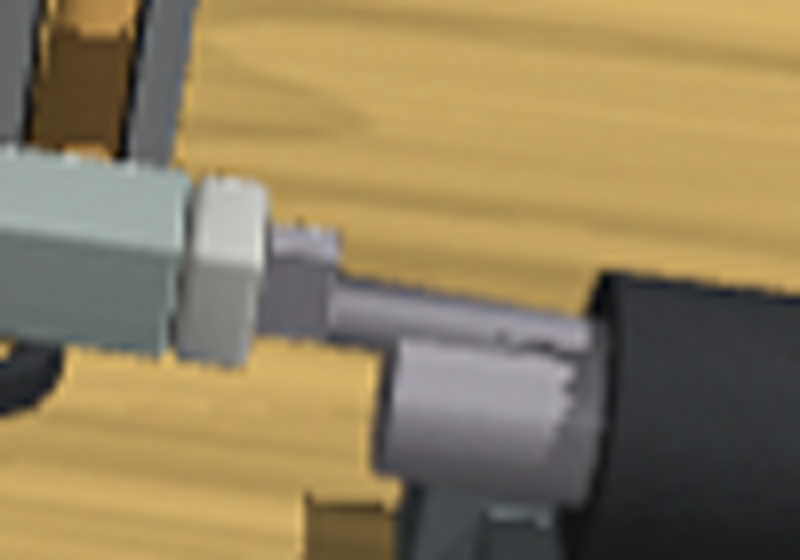

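Emit:
play_rows([
  [[0, 3, 0, 0, 0, 0, 15], [0, 8, 0, 0, 0, 0, 15], [0, 15, 0, 0, 0, 0, 15], [-6, 14, 0, 0, 0, 0, 15], [-9, 20, 0, 0, 0, 0, 15], [0, 35, -2, 0, 0, 0, 15], [0, 42, -3, 0, 0, 0, 15], [0, 42, -3, 0, 0, 0, 15], [0, 42, -3, 0, 0, 0, 15], [0, 42, -3, 0, 0, 0, 15]],
])

```text
time_s: 25.4
ee_pos: [0.5116, -0.2278, 0.1309]
eef_rot: [2.901, 1.57, -0.264]
force: [1.1, 0.7, -3.1]
grip_width: 0.0218
```

Emit:
play_rows([
  [[0, 42, -3, 0, 0, 0, 15], [0, 42, -3, 0, 0, 0, 15], [0, 35, 0, 0, 0, 0, 15], [0, 16, 0, 0, 0, 0, 15], [0, 0, 0, -0.08, 0, 0, 15], [0, 0, 0, -0.0846, 0, 0, 15], [0, 0, 0, -0.08, 0, 0, 15], [0, 0, 0, 0, 0, 0, 15]],
])

```text
time_s: 26.2
ee_pos: [0.5147, -0.3602, 0.1306]
eef_rot: [-1.515, 1.571, 1.85]
force: [-0.7, -0.2, -2.9]
grip_width: 0.0218
```

Run:
```python
from ov import *
plan([.5154,-.3624,.0065],-1.350)
c=save('scene','scene16'); draw('scene16',c,(360,180,460,255),8,[],'k19')
draw('scene16',c,(80,100,240,220),5,[],'k20')
```

```text
t 26.2 pos [ 514.7 -360.2  130.6] F [-0.7 -0.2 -2.9] grip 21.8
 tool axes
 [[-0.     0.221 -0.975]
 [ 0.    -0.975 -0.221]
 [-1.    -0.     0.   ]]
 shift mm [124.1   2.3  -0.2] rotvec [0.0017 0.     0.0002]
```

View pics/k19.png

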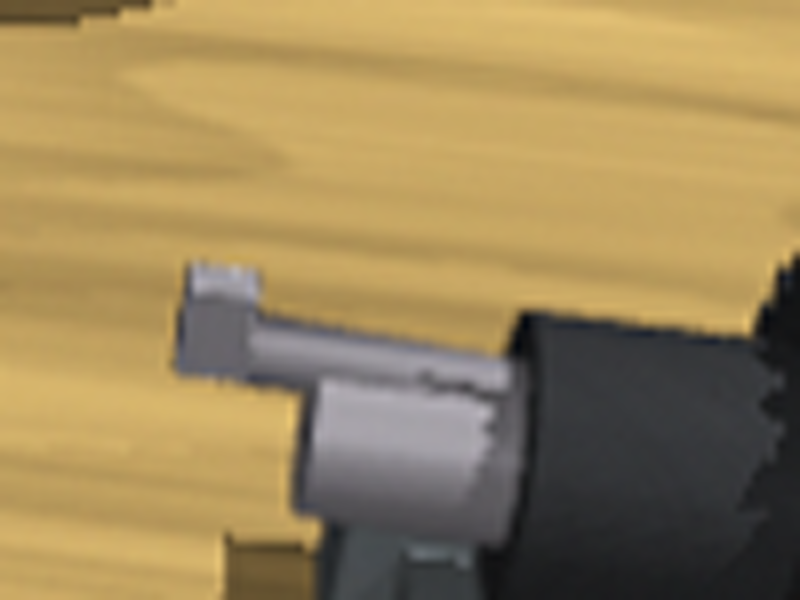

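View pics/k20.png

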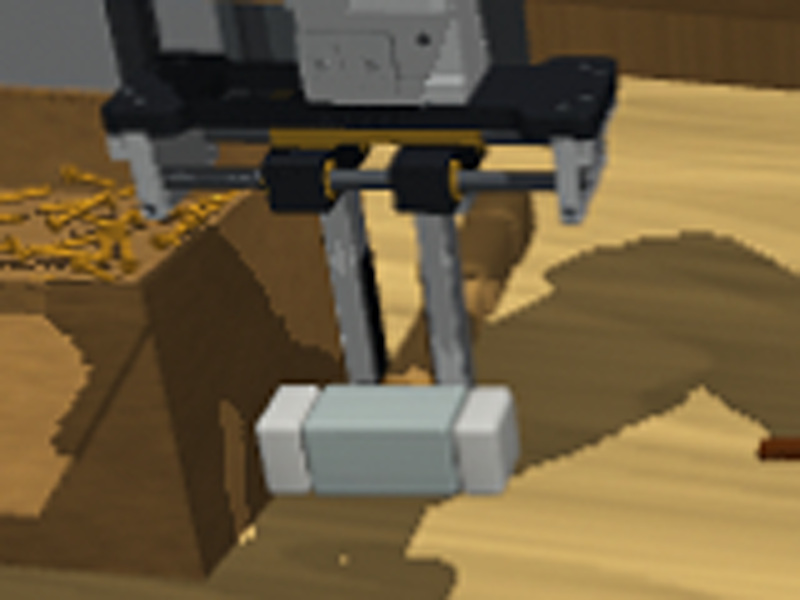

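Emit:
play_rows([
  [[15, 2.3, 0, 0, 0, 0, 15], [30, 0, 0, 0, 0, 0, 15], [35, 0, 0, 0, 0, 0, 15], [25, 0, 0, 0, 0, 0, 15], [12, 0, 0, 0, 0, 0, 15], [5, 0, 0, 0, 0, 0, 15], [1, 0, 0, 0, 0, 0, 15], [0, 0, 0, 0, 0, 0, 15]],
])

```text
time_s: 27.05
ee_pos: [0.516, -0.3628, 0.0084]
eef_rot: [2.235, 1.569, -0.686]
force: [0.6, 0.4, -3.4]
grip_width: 0.0216
```

Emit:
play_rows([
  [[1, 0, 0, 0, 0, 0, 15], [0, 0, 0, 0, 0, 0, 15]],
])

```text
time_s: 27.25
ee_pos: [0.5158, -0.3626, 0.0071]
eef_rot: [2.246, 1.57, -0.674]
force: [1.0, 0.3, -4.2]
grip_width: 0.0216
```

Emit:
play_rows([
  [[1, 0, 0, 0, 0, 0, 15], [0, 0, 0, 0, 0, 0, 15]],
])

```text
time_s: 27.45
ee_pos: [0.5155, -0.3624, 0.0054]
eef_rot: [2.451, 1.571, -0.47]
force: [0.5, 0.5, -3.3]
grip_width: 0.0215
```

Emit:
play_rows([
  [[0.7, 0, 0, 0, 0, 0, 15], [0, 0, 0, 0, 0, 0, 15]],
])

```text
time_s: 27.65
ee_pos: [0.5156, -0.3624, 0.0053]
eef_rot: [2.151, 1.571, -0.77]
force: [-3.9, 3.5, 5.0]
grip_width: 0.0214
```

Touching the bench; open and go up.

Emit:
play_rows([
  [[0, 0, 0, 0, 0, 0, 24], [0, 0, 0, 0, 0, 0, 30], [0, 0, 0, 0, 0, 0, 45], [0, 0, 0, 0, 0, 0, 60], [0, 0, 0, 0, 0, 0, 60], [-15, 0, 0, 0, 0, 0, 60], [-40, 0, 0, 0, 0, 0, 60], [-45, 0, 0, 0, 0, 0, 60], [-45, 0, 0, 0, 0, 0, 60]],
])

```text
time_s: 28.55
ee_pos: [0.5153, -0.3622, 0.1525]
eef_rot: [2.258, 1.57, -0.663]
force: [0.8, -0.1, 0.4]
grip_width: 0.0599
```

Emit:
play_rows([
  [[0, 0, 40, 0, 0, 0, 60], [0, 0, 40, 0, 0, 0, 60], [0, 0, 40, 0, 0, 0, 60], [0, 0, 0, 0, 0, 0, 60]],
])

```text
time_s: 28.95
ee_pos: [0.3953, -0.3897, 0.1512]
eef_rot: [1.627, 1.57, -1.296]
force: [0.4, 0.2, 0.9]
grip_width: 0.06
```

Run:
```python
from ov import *
plan([.5154,-.3624,.0065],-1.350)
c=save('scene','scene17'); draw('scene17',c,(375,195,455,255),10,[],'k21'); c=save('top','top17')
```

```text
t 28.95 pos [ 395.3 -389.7  151.2] F [0.4 0.2 0.9] grip 60.0
 tool axes
 [[ 0.     0.217 -0.976]
 [-0.001 -0.976 -0.217]
 [-1.     0.001 -0.   ]]
 shift mm [ 144.7   -0.8 -123.1] rotvec [-0.0025 -0.0001 -0.001 ]
```

View pics/scene17.png

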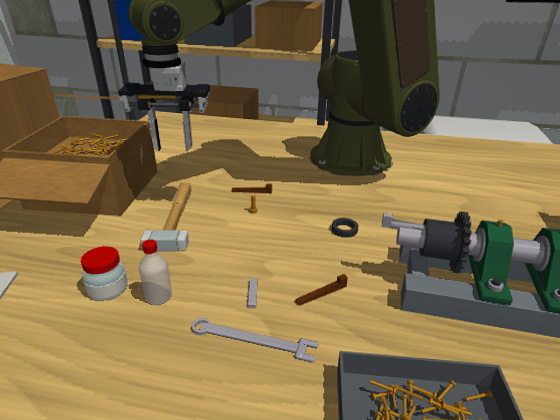

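View pics/top17.png

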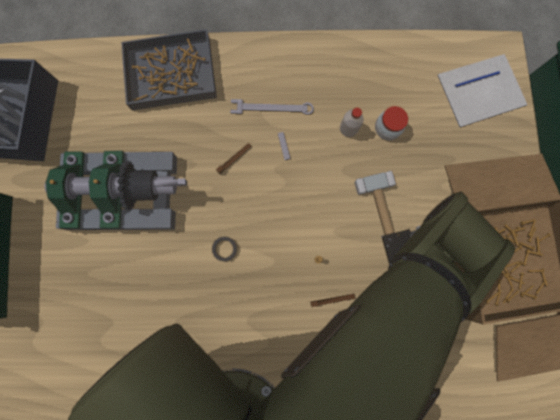

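View pics/k21.png

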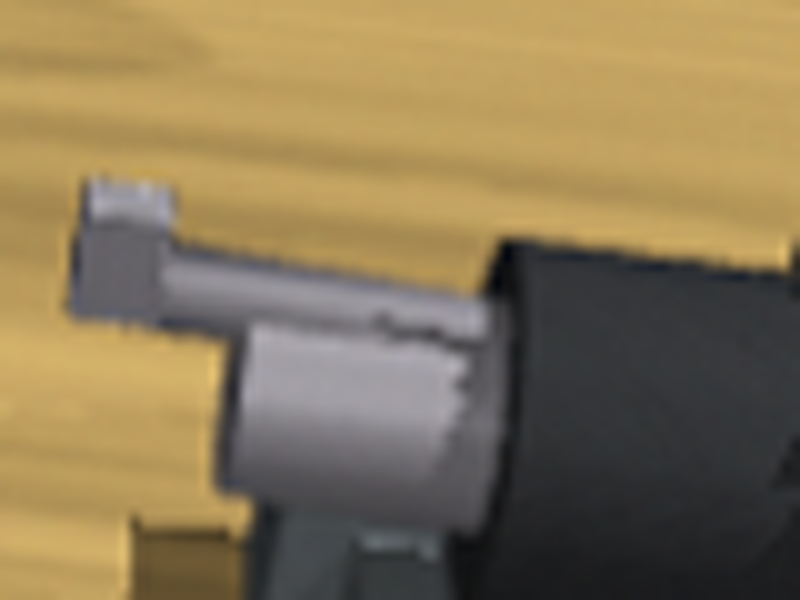

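Run:
```python
from h import *
def g(n): return cv2.cvtColor(cv2.imread('pics/%s.png'%n),cv2.COLOR_BGR2GRAY).astype(np.float32)
def sh(a,b,box):
    x0,y0,x1,y1=box; A=a[y0:y1,x0:x1];B=b[y0:y1,x0:x1]
    W=np.array([[1,0,0],[0,1,0]],np.float32)
    cc,W=cv2.findTransformECC(A,B,W,cv2.MOTION_TRANSLATION,(3,200,1e-6)); return W[:,2].round(2),round(cc,3)
a=g('scene8')
for n in('scene16','scene17'):
    print(n,'head',sh(a,g(n),(378,209,394,230)),'hub',sh(a,g(n),(420,215,450,260)))
b=g('scene13')
for n in('scene14','scene15'):
    print(n,'headR',sh(b,g(n),(385,210,402,227)),'hub',sh(b,g(n),(420,215,450,260)))
m=load('scene8')
P=np.array([.547,.087,.126]);print((proj(m,P+[0,.001,0])-proj(m,P)).round(2))
print(sh(g('top8'),g('top17'),(172,174,188,190)),sh(g('top8'),g('top17'),(140,160,170,220)))
```

```text
scene16 head (array([0.19, 0.08], dtype=float32), 0.951) hub (array([-0.04,  0.01], dtype=float32), 1.0)
scene17 head (array([0.2 , 0.08], dtype=float32), 0.952) hub (array([-0.01,  0.02], dtype=float32), 1.0)
scene14 headR (array([-2.01, -0.18], dtype=float32), 0.875) hub (array([-0.04,  0.01], dtype=float32), 1.0)
scene15 headR (array([-0.58,  0.31], dtype=float32), 0.952) hub (array([-0.03,  0.01], dtype=float32), 1.0)
[[0.57 0.07]]
(array([ 0.07, -0.06], dtype=float32), 0.994) (array([-0.01, -0.01], dtype=float32), 0.999)
```

Run:
```python
from ov import *
c=load('scene17'); c=dict(c); c['cx']+=.5; c['cy']-=.8
L=[(l,(0,0,255)) for l in key3((.5472,.0873),1.547,.114)]
h=[.5488,.1557,1.547]; a=np.linspace(0,2*np.pi,90)
L+=[(T(h,np.c_[x+0*a,r*np.cos(a),100+r*np.sin(a)]),(0,255,0)) for x,r in((-44,20),(0,34))]
draw('scene17',c,(375,200,455,255),10,L,'k22')
```

```text
(no output)
```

View pics/k22.png

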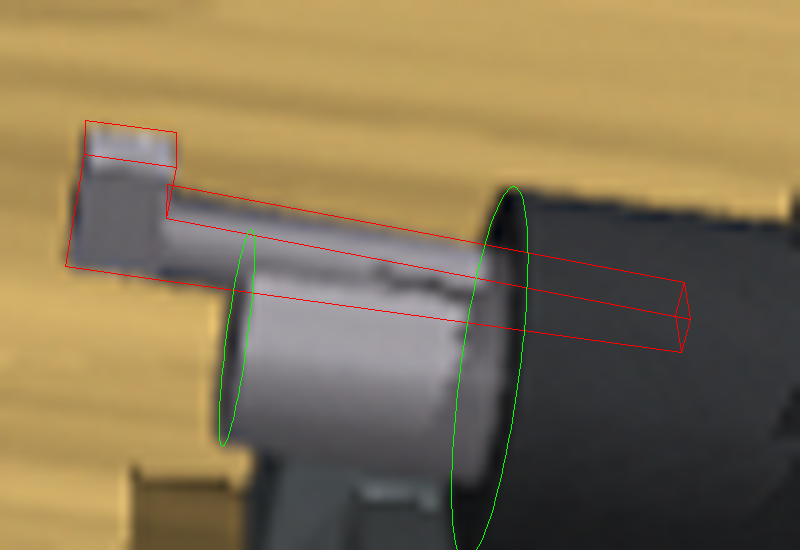

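Run:
```python
from ov import *
def edge(fn,us,vguess):
    g=cv2.imread('pics/%s.png'%fn).astype(float)[:,:,:]; g=g[:,:,2]-g[:,:,0]  # wood: R>B
    out=[]
    for u in us:
        v0=int(round(vguess(u))); col=g[v0-5:v0+6,u]
        # wood above, gray below: level crossing at half
        hi=col[:3].mean(); lo=np.median(col[7:10]); t=(hi+lo)/2
        i=np.where((col[:-1]>=t)&(col[1:]<t))[0]
        out.append(np.nan if len(i)==0 else v0-5+i[0]+(col[i[0]]-t)/(col[i[0]]-col[i[0]+1]))
    return np.array(out)
for fn,p,yaw,zu in(('scene4',(.5446,.0431),1.540,.1513),('scene5',(.5462,.0416),1.542,.1204),('scene6',(.5469,.0698),1.549,.1138),('scene7',(.5473,.0871),1.548,.1141),('scene8',(.5472,.0871),1.548,.1141),('scene17',(.5472,.0873),1.548,.1141)):
    c=load(fn); q=[p[0],p[1],yaw]
    L=proj(c,T(q,[(8,6,13),(98,6,7)])+[0,0,zu])
    s=(L[1,1]-L[0,1])/(L[1,0]-L[0,0]); f=lambda u:L[0,1]+s*(u-L[0,0])
    us=np.arange(int(L[0,0])+4,int(L[0,0])+29)
    e=edge(fn,us,f)-f(us); k=~np.isnan(e)&(abs(e)<3)
    po=np.polyfit(us[k]-us[0],e[k],1); r=e[k]-np.polyval(po,us[k]-us[0])
    print(fn,'slope err',po[0].round(4),'offset',po[1].round(2),'rms',r.std().round(2),k.sum(), 'pitch~nose up', (-po[0]*.57/.46).round(4))
```

```text
scene4 slope err -0.0078 offset -0.4 rms 0.09 25 pitch~nose up 0.0097
scene5 slope err -0.0093 offset -0.37 rms 0.08 25 pitch~nose up 0.0115
scene6 slope err -0.0124 offset -0.43 rms 0.08 25 pitch~nose up 0.0154
scene7 slope err -0.0055 offset -0.41 rms 0.07 25 pitch~nose up 0.0069
scene8 slope err -0.0033 offset -0.43 rms 0.07 25 pitch~nose up 0.0041
scene17 slope err -0.007 offset -0.32 rms 0.07 25 pitch~nose up 0.0087
```

```bash
python3 -c "
from station import hand_in
print(hand_in())"
```

```text
the job is handed in; nothing more can be done
None
```

I fitted the taper key and handed the job in at about 29 s of robot time, but I could not measure directly whether it is tight.

**Key:** I laid it in the groove and slid it about 30 mm under the hub, until the push reached about 15 N. It stayed put when I let go.

**Mallet:** I pressed the key's head four times with the mallet's face. The pushes read about 19, 18, 20 and 21 N, so the last was slightly above the 16–20 N you gave and below the 26 N burst limit. They were slow, separate pushes rather than quick blows. I then laid the mallet back on its old spot.

**Last checks:**
- **Level and place:** The pictures show the key lying level in the groove, within measuring error. Its head stands past the shaft's free end, and the gripper is clear of everything. The other things look to be where they were.
- **Disagreement:** At 3 N per millimetre, going from 15 to 21 N should have moved the key about 2 mm. The scene camera shows about 0.3–0.6 mm and the top camera almost nothing.
- **Tightness:** The key did not give under 21 N. I saw no sideways force or tilt that would suggest a jam, so I take it as wedged tight.

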